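# Catch the falling case lid and lower it shut

## Task

Close the storage case: with the fingers, tip its leaning lid forward past upright, catch the falling lid on the fingers before it slams, and lower it gently until it lies fully shut. Do not grip or force the lid, and leave the handset in the case and the things around it where they are.

Things in the scene. Friction and masses are not known exactly. Their poses are not given: they have to be found in the camera images.
- case: Open-topped grey plastic storage case, 140 (x) x 190 (y) x 85 mm high, fast on the table, dark foam inside. Origin: centre of its underside. x points from its front wall (robot side, x = -70 mm) to its hinged rear wall (x = +70 mm), y along the hinge, z up. Rim at z = 85 mm.
- hinge (a point): Middle of the hinge axis: on the case's rear upper rim, 70 mm behind the case's origin and 85 mm above the table; the axis runs along the case's y. Axes as those of the case.
- lip (a point): Mid-width front edge of the lid's underside, 172 mm from the hinge axis (the underside lies in the axis's plane). Lid: grey plate 8 mm thick, 190 mm wide for 140 mm, then a 32 mm lip, 130 mm wide; shut, the lip overhangs the front wall at rim height with only the table below. Axes turn with the lid; -x runs from hinge to lip.
- lid (a joint): Lid angle, rad: 0 shut, 1.57 upright, 1.8 the stop, leaning back from the robot; starts at 1.68 to 1.8. Mass about 0.3 kg; damped hinge with slight friction: it falls by itself below about 1.42 rad, slowly at first (1.4 to 0.7 rad in 2 to 3.5 s), and would hit the rim at 0.7 to 1 rad/s. 1 to 4 N at the lip moves or carries it.
- handset: White bar-shaped handset, 118 x 47 x 12 mm, lying flat in the foam pocket of the case, its long side along the hinge; to be left alone. Origin: centre of its underside.
- tape_measure: Orange tape measure, 37 x 73 x 56 mm, on the table to the right of the case; to be left alone. Origin: centre of its underside.
- mug: White mug, 82 x 114 x 91 mm with its handle, on the table to the left of the case; to be left alone. Origin: centre of its underside.
- stapler: Blue and black stapler, 34 x 136 x 50 mm, on the table to the right beyond the tape measure; to be left alone. Origin: centre of its underside.

How it is judged:
By the outcome, as a careful person would: the job done as asked, in the order asked, and still so for the second after the job is handed in, with the robot touching nothing.
It also fails if it takes over 43 s, if anything falls off the work surface, if the arm or the gripper's body presses on something with over 40 N, if the wrist force passes 120 N, or if a joint passes its speed limit or range.

## Robot

A 7-joint arm with a two-finger parallel gripper is mounted at the origin on a cart in front of the work surface, level with it; the furniture and walls round the work are solid. World frame = base frame: x ahead of the robot, y to its left, z up, the work surface at z = 0. Lengths are in m, angles in rad, forces in N, time in s.
With the tool pointing down it reaches from about 0.425 to 0.875 m from the base axis. Payload 4.7 kg.
Tool frame: the origin (TCP) lies at the very end of the fingers, on their centre line; the grasp point (between the pads) lies 19 mm behind it (robot.grasp_offset is the distance from the TCP to the grasp point, in m); z points along the fingers, y is the direction in which the jaws open and shut (so a half turn about z gives the same grasp; the last joint's range is limited). The gripper opens to 87 mm and grips with 3 to 60 N. Pads are 19 mm wide; open, the fingers measure 117 mm over their backs; the gripper's body (75 mm by 190 mm) begins 51 mm behind the grasp point.
Start: joints at [-1.336, 0.321, -0.07, 1.45, 0.023, 1.371, -0.057], TCP at [0.142, 0.634, 0.223] pointing down, gripper open.
Joint ranges: [-2.86, 2.86], [-0.3, 2.09], [-1.38, 1.24], [0.06, 2.45], [-1.56, 4.7], [0.09, 2.05], [-2.69, 2.69]. Speed limits (rad/s): [2.57, 2.57, 3.14, 3.14, 3.14, 3.14, 3.14].

## Interface

Orientations are given as a unit quaternion [x, y, z, w].
In Python, from bench import robot gives the robot as it stands.
- The arm moves only by the shell command python3 -m inch 'ROWS' [FORCE]. ROWS is JSON, a list of rows, each an object of numbers: "gripper": the finger opening in mm, from 0 to 87; "tx", "ty", "tz": the shift along the tool's x, y, z in units of 30 mm (1.0 is 30 mm); "spin": the turn about the tool's z in rad. A call has 1 to 20 rows; each row is the pose to reach, as a shift and turn from the pose measured when the call began, along the tool's axes at that moment; what a row does not reach only later rows make up. A row lasts 1/8 s, in which the tool goes at most 62.5 mm and 10.7 degrees, less where a joint would pass 70% of its speed; a pose out of reach is approached as far as the arm can. A call with a gripper value outside its range is refused whole. The fingers move at their own pace and stop on an object; FORCE is the grip in N (left out, the last holds). Time passes only in rows, so rows that repeat a pose let the fingers close. It gives the time, the measured TCP pose, the force and the opening at its end, in the units of the state.
- robot.get_obs(): the state, without advancing time (a new reading comes with each control period).
- robot.grab_frame(name): name is "scene" or "top"; returns the picture (400x640x3 uint8, blue, green, red); there is no depth.
- robot.camera_model(name): a dict with "camera_matrix" (3x3 intrinsics, pixels), "R" (3x3) and "t" (3): a world point X has camera coordinates R X + t. Camera axes: x right, y down, z forward; pixel columns grow to the right and rows downward; lengths in m; the calibration is good to about 2 mm. A picture is of the moment at which its call begins. camera_model takes no time and is no camera call.
- robot.close_job(): hands the job in, once; it reports no verdict.
Trained networks look in the newest picture that a camera, given by its name, has taken for a name from the list of things; names that differ only in an ending like _2 or _b are one class to them, and where a whole thing is asked for, a point or a joint stands for the part that bears it (a point fixed in the world has none). Each returns a list of dicts, best first, with "score" (0 to 1); they miss things now and then, are a little off and sometimes report something else, mostly with a low value. They report only what shows in the picture. A call takes as long as a camera call.
- robot.regions_of(camera, thing): "region" (400x640 bool, what is visible of it) and "box" ([centre column, centre row, width, height] in pixels, round what is visible of it).
The state is a dict: "clock": time; "q": joint angles; "qvel": joint speeds; "joint_torque": joint torques, N m; "tool_pos": TCP position; "eef_rot": TCP orientation; "wrist_force": force on the tool from outside, world axes, zero at the start; "wrist_torque": the same for the moment, N m; "gripper_width": finger opening in m.
Only numpy, scipy, OpenCV 4.12 (cv2) and the standard library are available. Lean on these libraries where they do the work, as an engineer would, in place of code of your own. Each camera call takes 0.05 s, during which the arm holds its last target.

## Working session

There is one attempt and no reset: what is moved stays moved. The work goes in short steps, Python scripts to look and compute and a shell command to move; the robot and the scene stay as the last step left them, time stands still between calls to the robot, and variables do not carry over. Pictures are saved under pics/ and viewed, and the job is handed in when it is done.

```bash
ls; mkdir -p pics
python3 - <<'E'
from bench import robot
import cv2,numpy as np
o=robot.get_obs()
for k,v in o.items(): print(k,np.round(v,3))
for c in ("scene","top"):
    f=robot.grab_frame(c); cv2.imwrite(f"pics/{c}0.png",f)
    m=robot.camera_model(c); print(c,m)
    for t in ("case","lid","handset","tape_measure","mug","stapler"):
        r=robot.regions_of(c,t)
        print(t,[(round(d["score"],2),np.round(d["box"],1)) for d in r[:2]])
        if r: np.save(f"{c}_{t}.npy",r[0]["region"])
print(robot.get_obs()["clock"])
E
```

```text
pics
clock 0.0
q [-1.336  0.322 -0.07   1.452  0.023  1.371 -0.057]
qvel [ 0.001 -0.001  0.002  0.002  0.     0.001 -0.001]
joint_torque [ 0.0000e+00 -4.9130e+01 -4.0400e-01 -3.1252e+01 -6.4000e-02  4.4000e-02
  0.0000e+00]
tool_pos [0.142 0.634 0.221]
eef_rot [ 0.11   0.994 -0.001 -0.   ]
wrist_force [-0.076 -0.593 -0.131]
wrist_torque [-0.005 -0.018  0.007]
gripper_width 0.087
scene {'camera_matrix': array([[453.07987987,   0.        , 321.78037443],
       [  0.        , 453.07987987, 202.88515994],
       [  0.        ,   0.        ,   1.        ]]), 'R': array([[ 0.83851671, -0.54469662,  0.01397585],
       [-0.32017585, -0.51331493, -0.79623816],
       [ 0.44088225,  0.66318427, -0.60482185]]), 't': array([-0.45385503,  0.28110939,  1.20394176])}
case [(0.81, array([312.8, 183.9,  76.8,  97.7])), (0.56, array([325.5, 240.4,  24.2,  21.6]))]
lid [(0.86, array([330.6, 167.2,  40.8,  64.3]))]
handset [(0.59, array([305.1, 201.6,  24.5,  26.4]))]
tape_measure []
mug [(0.74, array([286.9, 166.8,  27.2,  27.4]))]
stapler [(0.61, array([331.9, 167.4,  41.6,  65.3]))]
top {'camera_matrix': array([[418.26594364,   0.        , 319.40051937],
       [  0.        , 418.26594364, 192.04405465],
       [  0.        ,   0.        ,   1.        ]]), 'R': array([[ 0.0248255 , -0.99913422, -0.03338422],
       [-0.99559048, -0.02168801, -0.09126465],
       [ 0.09046159,  0.0355027 , -0.99526693]]), 't': array([0.04078606, 0.5464231 , 1.05812583])}
case [(0.93, array([284.6, 169.3,  90. ,  99.5]))]
lid [(0.75, array([286.2, 138.9,  86.3,  37. ])), (0.53, array([211.4, 167.2,  44.4,  37.1]))]
handset [(0.97, array([287.4, 187.8,  47.7,  21.4]))]
tape_measure [(0.55, array([356.9, 199.4,  34.1,  13.7]))]
mug [(0.97, array([212.2, 167.8,  43.9,  36. ]))]
stapler [(0.89, array([394. , 190.3,  52.8,  17.6])), (0.16, array([285.1, 135.8,  87.5,  40. ]))]
0.7
```

View pics/scene0.png

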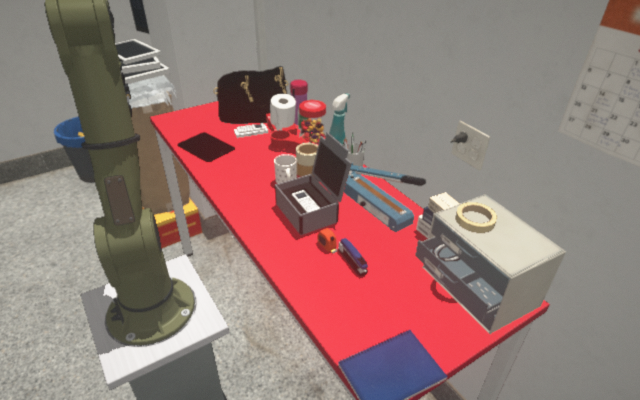

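View pics/top0.png

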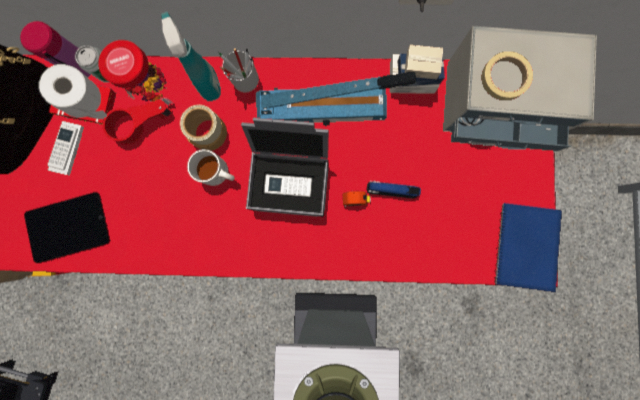

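Run:
```python
import cv2
for c,(x,y,w,h) in (("scene",(240,120,160,120)),("top",(170,100,260,140))):
    f=cv2.imread(f"pics/{c}0.png")[y:y+h,x:x+w]
    s=800//w if w*(800//w)<=800 else 3
    s=min(s,600//h)
    cv2.imwrite(f"pics/{c}0z.png",cv2.resize(f,None,fx=s,fy=s,interpolation=cv2.INTER_CUBIC)); print(c,s)
```

```text
scene 5
top 3
```

View pics/scene0z.png

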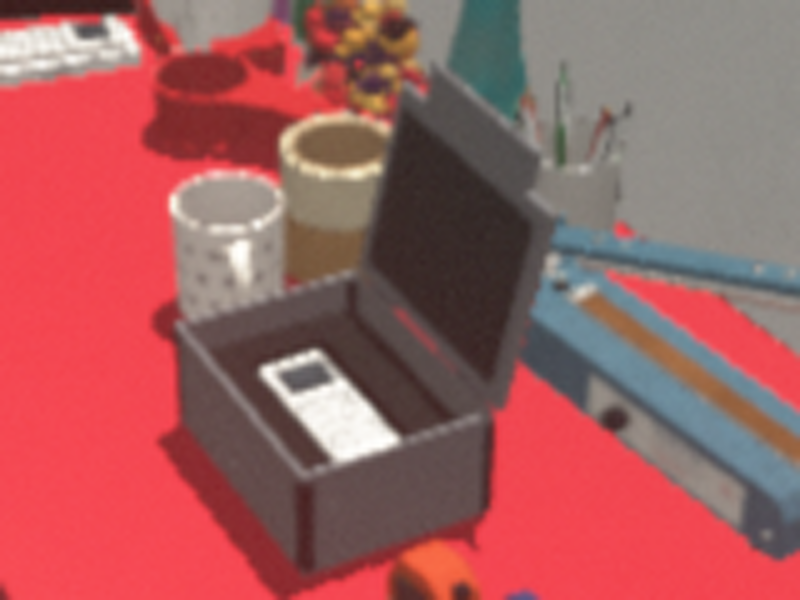

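View pics/top0z.png

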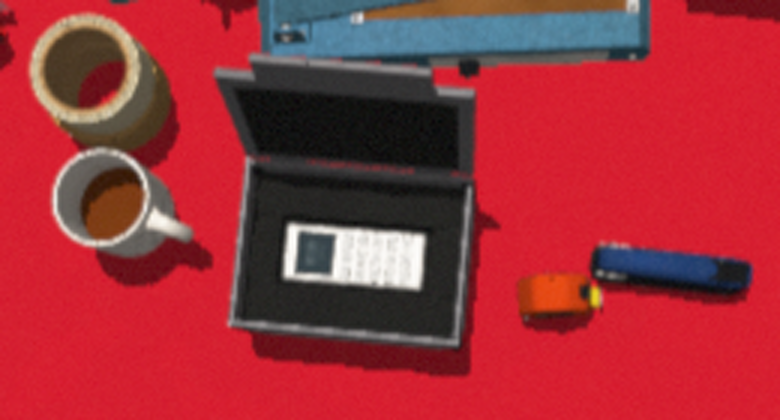

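```bash
cat > fit.py <<'E'
from bench import robot
import numpy as np
from scipy.optimize import least_squares
T={'fl':(247.3,208.3),'fr':(323.7,215),'rl':(252.3,153.3),'rr':(327.3,160),'ll':(254,119.3),'lr':(314,123.3),'kl':(242.3,123.3),'kr':(328,130.7)}
S={'fl':(276,185),'fr':(301.6,215),'rl':(311,174.4),'rr':(338,202.4),'bfr':(301.6,234),'ll':(326.4,133.6),'lr':(348,152),'kl':(320.4,137.6),'kr':(350.4,161)}
def pts(p):
    x,y,yaw,a,z=p
    L={'fl':(-.07,.095,z),'fr':(-.07,-.095,z),'rl':(.07,.095,z),'rr':(.07,-.095,z),'bfr':(-.07,-.095,0)}
    for n,r,w in(('l',.172,.065),('k',.14,.095)):
        for s,q in(('l',1),('r',-1)):
            L[n+s]=(.07-r*np.cos(a),q*w,z+r*np.sin(a))
    c,s=np.cos(yaw),np.sin(yaw)
    return {k:np.array([x+c*v[0]-s*v[1],y+s*v[0]+c*v[1],v[2]]) for k,v in L.items()}
def proj(c,X):
    m=robot.camera_model(c);u=m['camera_matrix']@(m['R']@X+m['t']);return u[:2]/u[2]
def res(p,cs=(('top',T),('scene',S))):
    P=pts(p);return np.concatenate([proj(c,P[k])-np.array(v) for c,D in cs for k,v in D.items()])
if __name__=="__main__":
    for cs in ((('top',T),('scene',S)),(('top',T),),(('scene',S),)):
        s=least_squares(res,[.55,.05,0,1.7,.085],args=(cs,),loss='soft_l1')
        print(np.round(s.x,4),np.round(res(s.x,cs).reshape(-1,2),1).tolist())
    s=least_squares(res,[.55,.05,0,1.7,.085],loss='soft_l1')
    for k,v in pts(s.x).items(): print(k,np.round(v,3))
E
python3 fit.py
```

```text
[ 0.5612  0.1308 -0.058   1.8277  0.0797] [[-0.5, -0.2], [-0.1, -0.7], [0.0, -1.1], [0.9, -2.0], [-0.8, -1.1], [0.6, -0.6], [-0.4, 1.3], [0.7, 0.3], [-2.1, 0.3], [-1.6, 1.4], [-0.6, -0.1], [0.8, 0.8], [-1.2, 1.8], [0.1, -0.9], [-0.2, -1.3], [-0.7, 0.1], [-0.1, 3.6]]
[ 0.5604  0.1326 -0.0584  1.8522  0.0672] [[-0.2, 0.3], [-0.8, -0.1], [0.3, 0.1], [0.2, -0.8], [-0.3, -0.9], [0.2, -0.5], [0.3, 1.7], [0.1, 0.7]]
[ 0.5699  0.1387 -0.0552  1.8143  0.0732] [[-0.8, -0.0], [-0.4, 0.7], [0.3, -0.4], [1.5, 0.2], [-0.1, -0.5], [0.3, -0.8], [-0.1, -1.4], [-0.4, 0.2], [0.1, 3.3]]Traceback (most recent call last):
  File "fit.py", line 22, in <module>
    s=least_squares(res,[.55,.05,0,1.7,.085],loss='soft_l1')
    return func(*args, **kwargs)
    result = trf(vector_fun.fun, vector_fun.jac, x0, f0, J0, lb, ub, ftol, xtol,
                 gtol, max_nfev, x_scale, loss_function, tr_solver,
                 tr_options.copy(), verbose, callback=callback_wrapped)
    return trf_no_bounds(
        fun, jac, x0, f0, J0, ftol, xtol, gtol, max_nfev, x_scale,
        loss_function, tr_solver, tr_options, 
[... 729 characters left out ...]
f_evals]
                                    ^^^^^^^
    f = np.atleast_1d(self.fun(x, *self.args, **self.kwargs))
                      ~~~~~~~~^^^^^^^^^^^^^^^^^^^^^^^^^^^^^^
    return np.atleast_1d(self.fun(x))
                         ~~~~~~~~^^^
    return self.f(x, *self.args, **self.kwargs)
           ~~~~~~^^^^^^^^^^^^^^^^^^^^^^^^^^^^^^
  File "fit.py", line 17, in res
    P=pts(p);return np.concatenate([proj(c,P[k])-np.array(v) for c,D in cs for k,v in D.items()])
                                    ~~~~^^^^^^^^
  File "fit.py", line 15, in proj
    m=robot.camera_model(c);u=m['camera_matrix']@(m['R']@X+m['t']);return u[:2]/u[2]
ValueError: time passes only in moves, steps and waits
```

```bash
python3 -m inch '[{"tz":-4},{"tz":-8},{"tz":-12},{"tz":-16},{"tz":-16},{"tz":-16}]'
python3 - <<'E'
from bench import robot
import numpy as np
o=robot.get_obs()
for k in("clock","q","tool_pos","eef_rot","wrist_force"): print(k,np.round(o[k],3))
E
```

```text
clock 0.7
q [-1.336  0.321 -0.07   1.45   0.023  1.371 -0.057]
tool_pos [0.142 0.634 0.223]
eef_rot [0.11  0.994 0.    0.   ]
wrist_force [ 0.67   0.02  -0.167]invalid input
```

```bash
python3 -m inch '[{"gripper":87,"tx":0,"ty":0,"tz":-2,"spin":0},{"gripper":87,"tx":0,"ty":0,"tz":-4,"spin":0},{"gripper":87,"tx":0,"ty":0,"tz":-6,"spin":0},{"gripper":87,"tx":0,"ty":0,"tz":-8,"spin":0},{"gripper":87,"tx":0,"ty":0,"tz":-10,"spin":0},{"gripper":87,"tx":0,"ty":0,"tz":-12,"spin":0}]' 20
python3 - <<'E'
from bench import robot
import numpy as np
o=robot.get_obs()
for k in("clock","q","tool_pos","eef_rot","wrist_force"): print(k,np.round(o[k],3))
E
```

```text
clock: 1.45
tool_pos: [0.1392, 0.6277, 0.5636]
eef_rot: [0.108, 0.994, 0.015, 0.0]
wrist_force: [-4.4, -30.2, -1.8]
gripper_width: 0.0876
clock 1.45
q [-1.49   0.406  0.195  0.656 -0.091  2.054  0.   ]
tool_pos [0.139 0.628 0.564]
eef_rot [0.108 0.994 0.015 0.   ]
wrist_force [ -4.36  -30.157  -1.813]
```

```bash
python3 -m inch '[{"gripper":87,"tx":0,"ty":0,"tz":0.5,"spin":0},{"gripper":87,"tx":0,"ty":0,"tz":1,"spin":0}]'
python3 - <<'E'
from bench import robot
import numpy as np
o=robot.get_obs()
for k in("clock","q","tool_pos","eef_rot","wrist_force","joint_torque"): print(k,np.round(o[k],3))
E
```

```text
clock: 1.7
tool_pos: [0.1395, 0.6289, 0.5344]
eef_rot: [0.108, 0.994, 0.017, 0.001]
wrist_force: [0.1, 0.6, -0.0]
gripper_width: 0.0872
clock 1.7
q [-1.505  0.363  0.196  0.78  -0.078  1.97  -0.   ]
tool_pos [0.14  0.629 0.534]
eef_rot [0.108 0.994 0.017 0.001]
wrist_force [ 0.085  0.618 -0.043]
joint_torque [ 2.8400e-01 -5.0122e+01  2.4730e+00 -3.1592e+01 -9.8000e-02  2.8500e-01
  9.0000e-03]
```

```bash
python3 -m inch '[{"gripper":87,"tx":0,"ty":0,"tz":-0.5,"spin":0},{"gripper":87,"tx":0,"ty":0,"tz":-1,"spin":0},{"gripper":87,"tx":0,"ty":0,"tz":-1.5,"spin":0},{"gripper":87,"tx":0,"ty":0,"tz":-2,"spin":0},{"gripper":87,"tx":0,"ty":0,"tz":-3,"spin":0},{"gripper":87,"tx":0,"ty":0,"tz":-4,"spin":0}]'
python3 - <<'E'
from bench import robot
import numpy as np
o=robot.get_obs()
for k in("clock","q","tool_pos","eef_rot","wrist_force","joint_torque"): print(k,np.round(o[k],3))
E
```

```text
clock: 2.45
tool_pos: [0.1352, 0.6081, 0.6065]
eef_rot: [0.108, 0.993, 0.05, 0.004]
wrist_force: [0.6, 0.7, 0.7]
gripper_width: 0.0866
clock 2.45
q [-1.516e+00  3.430e-01  2.280e-01  6.500e-01 -9.400e-02  2.053e+00
  1.000e-03]
tool_pos [0.135 0.608 0.607]
eef_rot [0.108 0.993 0.05  0.004]
wrist_force [0.629 0.651 0.723]
joint_torque [ 5.9800e-01 -4.4060e+01  1.3820e+00 -2.6523e+01 -9.0000e-03 -4.8400e-01
 -2.8000e-02]
```

```bash
python3 -m inch '[{"gripper":87,"tx":0,"ty":0,"tz":-2,"spin":0},{"gripper":87,"tx":0,"ty":0,"tz":-4,"spin":0},{"gripper":87,"tx":0,"ty":0,"tz":-6,"spin":0},{"gripper":87,"tx":0,"ty":0,"tz":-8,"spin":0},{"gripper":87,"tx":0,"ty":0,"tz":-10,"spin":0},{"gripper":87,"tx":0,"ty":0,"tz":-10,"spin":0}]'
python3 - <<'E'
from bench import robot
import numpy as np
from scipy.optimize import least_squares
o=robot.get_obs()
for k in("clock","q","tool_pos","eef_rot","wrist_force"): print(k,np.round(o[k],3))
D=[((.321,1.45,1.371),(.142,.634,.223)),((.363,.78,1.97),(.1395,.6289,.5344)),((.343,.65,2.053),(.1352,.6081,.6065)),((.406,.656,2.054),(.1392,.6277,.5636)),(tuple(o['q'][[1,3,5]]),tuple(o['tool_pos']))]
def f(p):
    h,a,b,c=p;e=[]
    for (q2,q4,q6),(x,y,z) in D:
        e+=[a*np.sin(q2)+b*np.sin(q2+q4)+c*np.sin(q2+q4+q6)-np.hypot(x,y),h+a*np.cos(q2)+b*np.cos(q2+q4)+c*np.cos(q2+q4+q6)-z]
    return e
s=least_squares(f,[.3,.4,.4,.25]);print(s.x,np.round(s.fun,3))
E
```

```text
clock: 3.2
tool_pos: [0.1226, 0.5514, 0.6611]
eef_rot: [0.108, 0.99, 0.09, 0.009]
wrist_force: [0.4, -0.6, -0.2]
gripper_width: 0.0868
clock 3.2
q [-1.613e+00  2.020e-01  3.140e-01  7.150e-01 -8.100e-02  2.053e+00
 -1.000e-03]
tool_pos [0.123 0.551 0.661]
eef_rot [0.108 0.99  0.09  0.009]
wrist_force [ 0.354 -0.563 -0.219]
[0.25838294 0.46074374 0.5162342  0.36923028] [ 0.001  0.001 -0.    -0.    -0.     0.    -0.001  0.     0.    -0.001]
```

```bash
cat > kin.py <<'E'
import numpy as np
h,a,b,c=.2584,.4607,.5162,.3692
def ik(r,z,th):
    rw=r-c*np.sin(th); zw=z+c*np.cos(th)-h
    d2=rw*rw+zw*zw; C=(d2-a*a-b*b)/(2*a*b)
    if abs(C)>1: return None
    q4=np.arccos(C); q2=np.arctan2(rw,zw)-np.arctan2(b*np.sin(q4),a+b*np.cos(q4))
    return np.round([q2,q4,np.pi-th-q2-q4],2)
E
python3 - <<'E'
from kin import *
for th in(0,.17,.26,.35,.45,.52,.6):
    print(th,[ik(r,z,th) for r,z in((.48,.07),(.5,.07),(.5,.2),(.6,.25),(.72,.21))])
E
```

```text
0 [array([0.1 , 2.04, 1.  ]), array([0.14, 2.  , 1.01]), array([0.01, 1.85, 1.28]), array([0.2 , 1.55, 1.39]), array([0.48, 1.27, 1.4 ])]
0.17 [array([-0.03,  2.18,  0.82]), array([0.02, 2.14, 0.82]), array([-0.12,  1.99,  1.1 ]), array([0.07, 1.7 , 1.2 ]), array([0.34, 1.46, 1.17])]
0.26 [array([-0.09,  2.26,  0.71]), array([-0.04,  2.22,  0.71]), array([-0.19,  2.06,  1.01]), array([0.  , 1.79, 1.09]), array([0.28, 1.56, 1.05])]
0.35 [array([-0.15,  2.33,  0.61]), array([-0.1 ,  2.29,  0.6 ]), array([-0.26,  2.14,  0.91]), array([-0.06,  1.87,  0.98]), array([0.22, 1.65, 0.92])]
0.45 [array([-0.21,  2.42,  0.48]), array([-0.16,  2.38,  0.47]), array([-0.33,  2.22,  0.8 ]), array([-0.13,  1.96,  0.86]), array([0.16, 1.75, 0.78])]
0.52 [array([-0.25,  2.47,  0.4 ]), array([-0.19,  2.43,  0.38]), array([-0.38,  2.28,  0.73]), array([-0.17,  2.02,  0.77]), array([0.12, 1.82, 0.68])]
0.6 [array([-0.28,  2.54,  0.29]), array([-0.23,  2.5 ,  0.27]), array([-0.44,  2.35,  0.63]), array([-0.22,  2.09,  0.67]), array([0.08, 1.89, 0.57])]
```

```bash
cat > wp.py <<'E'
from bench import robot
import numpy as np
from scipy.spatial.transform import Rotation as R
def state(): 
    o=robot.get_obs(); Rm=R.from_quat(o['eef_rot']).as_matrix(); return np.array(o['tool_pos']),Rm,o
def units(P):
    p,Rm,o=state(); return np.round((np.array(P)-p)@Rm/.03,2)
def show():
    p,Rm,o=state()
    print("t",round(o['clock'],2),"p",np.round(p,4),"z",np.round(Rm[:,2],3),"y",np.round(Rm[:,1],3),"F",np.round(o['wrist_force'],1),"q",np.round(o['q'],2),"w",round(o['gripper_width'],3))
E
python3 - <<'E'
from wp import *
show()
W=[(.2,.52,.6),(.27,.48,.55),(.33,.44,.52),(.39,.4,.5),(.44,.36,.5),(.48,.31,.5),(.52,.26,.5),(.545,.2,.5),(.565,.14,.5),(.58,.08,.5),(.58,.02,.5),(.575,-.04,.5),(.56,-.1,.5),(.545,-.16,.5),(.52,-.22,.5),(.49,-.275,.5),(.455,-.325,.5),(.43,-.38,.5),(.43,-.4,.5)]
print(units(W).tolist())
E
```

```text
t 3.2 p [0.1226 0.5514 0.6611] z [ 0.036  0.175 -0.984] y [0.212 0.961 0.179] F [ 0.4 -0.6 -0.2] q [-1.61  0.2   0.31  0.72 -0.08  2.05 -0.  ] w 0.087
[[-2.75, -0.83, 1.91], [-5.32, -1.91, 3.4], [-7.56, -2.95, 4.23], [-9.8, -3.92, 4.72], [-11.71, -4.85, 4.55], [-13.37, -6.17, 4.31], [-15.04, -7.49, 4.06], [-16.28, -9.23, 3.74], [-17.36, -11.01, 3.42], [-18.28, -12.83, 3.08], [-18.71, -14.75, 2.73], [-18.98, -16.71, 2.37], [-18.92, -18.74, 2.01], [-18.86, -20.76, 1.64], [-18.47, -22.86, 1.26], [-17.89, -24.83, 0.9], [-17.11, -26.68, 0.56], [-16.69, -28.62, 0.21], [-16.83, -29.26, 0.09]]
```

```bash
python3 -m inch '[{"gripper":40,"tx":-2.7,"ty":-0.8,"tz":1.9,"spin":-0.05},{"gripper":40,"tx":-5.3,"ty":-1.9,"tz":3.4,"spin":-0.1},{"gripper":40,"tx":-7.6,"ty":-3,"tz":4.2,"spin":-0.15},{"gripper":40,"tx":-9.8,"ty":-3.9,"tz":4.7,"spin":-0.15},{"gripper":40,"tx":-11.7,"ty":-4.9,"tz":4.6,"spin":-0.15},{"gripper":40,"tx":-13.4,"ty":-6.2,"tz":4.3,"spin":-0.15},{"gripper":40,"tx":-15,"ty":-7.5,"tz":4.1,"spin":-0.15},{"gripper":40,"tx":-16.3,"ty":-9.2,"tz":3.7,"spin":-0.15},{"gripper":40,"tx":-17.4,"ty":-11,"tz":3.4,"spin":-0.15}]'
python3 - <<'E'
from wp import *
show()
W=[(.58,.08,.5),(.58,.02,.5),(.575,-.04,.5),(.56,-.1,.5),(.545,-.16,.5),(.52,-.22,.5),(.49,-.275,.5),(.455,-.325,.5),(.43,-.38,.5),(.43,-.4,.5)]
print(units(W).tolist())
E
```

```text
clock: 4.32
tool_pos: [0.52, 0.2224, 0.5023]
eef_rot: [0.033, 0.995, 0.088, 0.015]
wrist_force: [0.6, 0.3, 0.1]
gripper_width: 0.0402
t 4.33 p [0.52   0.2224 0.5023] z [ 0.035  0.175 -0.984] y [0.063 0.982 0.177] F [0.6 0.3 0.1] q [-1.05  0.09  0.77  1.21 -0.22  1.78  1.17] w 0.04
[[-2.32, -4.55, -0.68], [-2.45, -6.51, -1.03], [-2.43, -8.49, -1.39], [-2.06, -10.48, -1.75], [-1.7, -12.48, -2.12], [-1.01, -14.5, -2.5], [-0.14, -16.36, -2.85], [0.91, -18.07, -3.19], [1.62, -19.93, -3.54], [1.57, -20.58, -3.65]]
```

```bash
python3 -m inch '[{"gripper":40,"tx":-1.2,"ty":-1.7,"tz":-0.3,"spin":0},{"gripper":40,"tx":-2,"ty":-3.3,"tz":-0.5,"spin":0},{"gripper":40,"tx":-2.4,"ty":-5.2,"tz":-0.8,"spin":0},{"gripper":40,"tx":-2.5,"ty":-7.1,"tz":-1.1,"spin":0},{"gripper":40,"tx":-2.3,"ty":-9,"tz":-1.5,"spin":0},{"gripper":40,"tx":-2,"ty":-10.5,"tz":-1.8,"spin":0}]'
python3 - <<'E'
from wp import *
show()
W=[(.545,-.16,.5),(.52,-.22,.5),(.49,-.275,.5),(.455,-.325,.5),(.43,-.38,.5),(.43,-.4,.5)]
print(units(W).tolist())
E
```

```text
clock: 5.08
tool_pos: [0.5573, -0.1033, 0.5006]
eef_rot: [0.034, 0.995, 0.088, 0.014]
wrist_force: [0.5, -0.7, -0.2]
gripper_width: 0.04
t 5.08 p [ 0.5573 -0.1033  0.5006] z [ 0.035  0.174 -0.984] y [0.066 0.982 0.176] F [ 0.5 -0.7 -0.2] q [-0.5   0.23  0.99  1.13 -0.39  1.91  1.85] w 0.04
[[0.27, -1.89, -0.32], [0.96, -3.91, -0.7], [1.83, -5.77, -1.05], [2.88, -7.49, -1.38], [3.58, -9.34, -1.73], [3.53, -10.0, -1.85]]
```

Run:
```python
from wp import *
p,_,_=state()
print(units([p+np.array(d) for d in ((.03,-.03,.05),(.05,-.05,.1),(.06,-.08,.15),(.06,-.1,.2))]).tolist())
```

```text
[[-1.11, -0.62, -1.78], [-1.86, -0.94, -3.51], [-2.3, -1.61, -5.31], [-2.38, -1.97, -7.07]]
```

```bash
python3 -m inch '[{"gripper":40,"tx":-1.1,"ty":-0.6,"tz":-1.8,"spin":0},{"gripper":40,"tx":-1.9,"ty":-0.9,"tz":-3.5,"spin":0},{"gripper":40,"tx":-2.3,"ty":-1.6,"tz":-5.3,"spin":0},{"gripper":40,"tx":-2.4,"ty":-2,"tz":-7,"spin":0}]'
python3 - <<'E'
from wp import *
show()
E
```

```text
clock: 5.58
tool_pos: [0.6009, -0.1346, 0.5428]
eef_rot: [0.029, 0.996, 0.081, 0.002]
wrist_force: [0.7, 0.4, -1.4]
gripper_width: 0.04
t 5.58 p [ 0.6009 -0.1346  0.5428] z [ 0.008  0.161 -0.987] y [0.058 0.985 0.161] F [ 0.7  0.4 -1.4] q [ 0.26  0.36  0.02  0.77 -0.19  2.04  1.71] w 0.04
```

```bash
python3 -m inch '[{"gripper":40,"tx":-0.5,"ty":-1,"tz":-2,"spin":0},{"gripper":40,"tx":-1,"ty":-2,"tz":-4,"spin":0},{"gripper":40,"tx":-1,"ty":-3,"tz":-6,"spin":0},{"gripper":40,"tx":-1,"ty":-3,"tz":-7,"spin":0},{"gripper":40,"tx":-1,"ty":-3,"tz":-8,"spin":0}]'
python3 - <<'E'
from wp import *
show()
E
```

```text
clock: 6.2
tool_pos: [0.5379, -0.2488, 0.7162]
eef_rot: [0.058, 0.974, 0.103, 0.191]
wrist_force: [1.7, -1.0, 1.0]
gripper_width: 0.0396
t 6.2 p [ 0.5379 -0.2488  0.7162] z [ 0.384  0.178 -0.906] y [0.074 0.972 0.222] F [ 1.7 -1.   1. ] q [ 1.07  0.39 -1.07  0.5   0.14  2.05  1.64] w 0.04
```

Run:
```python
from wp import *
W=[(.56,-.22,.67),(.59,-.18,.63),(.62,-.14,.59),(.65,-.1,.55),(.68,-.06,.51),(.7,-.02,.47),(.72,.025,.44),(.73,.07,.41),(.735,.115,.38),(.735,.12,.34)]
print(units(W).tolist())
```

```text
[[0.02, 0.65, 1.85], [-0.21, 1.72, 3.68], [-0.45, 2.79, 5.51], [-0.69, 3.87, 7.34], [-0.92, 4.94, 9.17], [-0.85, 5.99, 10.87], [-0.88, 7.28, 12.3], [-0.6, 8.54, 13.6], [-0.16, 9.79, 14.83], [0.35, 9.65, 16.07]]
```

```bash
python3 -m inch '[{"gripper":0,"tx":0,"ty":0.65,"tz":1.85,"spin":-0.05},{"gripper":0,"tx":-0.2,"ty":1.7,"tz":3.7,"spin":-0.1},{"gripper":0,"tx":-0.45,"ty":2.8,"tz":5.5,"spin":-0.1},{"gripper":0,"tx":-0.7,"ty":3.9,"tz":7.3,"spin":-0.1},{"gripper":0,"tx":-0.9,"ty":4.9,"tz":9.2,"spin":-0.1},{"gripper":0,"tx":-0.85,"ty":6,"tz":10.9,"spin":-0.1},{"gripper":0,"tx":-0.9,"ty":7.3,"tz":12.3,"spin":-0.1},{"gripper":0,"tx":-0.6,"ty":8.5,"tz":13.6,"spin":-0.1},{"gripper":0,"tx":-0.2,"ty":9.8,"tz":14.8,"spin":-0.1},{"gripper":0,"tx":0.3,"ty":9.6,"tz":16,"spin":-0.1},{"gripper":0,"tx":0.3,"ty":9.6,"tz":16,"spin":-0.1}]' 8
python3 - <<'E'
from wp import *
import cv2
show()
for c,(x,y,w,h) in (("scene",(240,60,200,150)),("top",(190,60,200,150))):
    f=robot.grab_frame(c)[y:y+h,x:x+w]
    cv2.imwrite(f"pics/{c}1z.png",cv2.resize(f,None,fx=4,fy=4,interpolation=cv2.INTER_CUBIC))
E
```

```text
clock: 7.58
tool_pos: [0.7333, 0.1163, 0.3359]
eef_rot: [0.01, 0.977, 0.091, 0.191]
wrist_force: [1.4, -1.8, 0.1]
gripper_width: 0.0008
t 7.58 p [0.7333 0.1163 0.3359] z [ 0.376  0.175 -0.91 ] y [-0.016  0.983  0.182] F [ 1.4 -1.8  0.1] q [ 0.73  0.36 -1.11  1.43  0.28  1.12  1.2 ] w 0.001
```

View pics/scene1z.png

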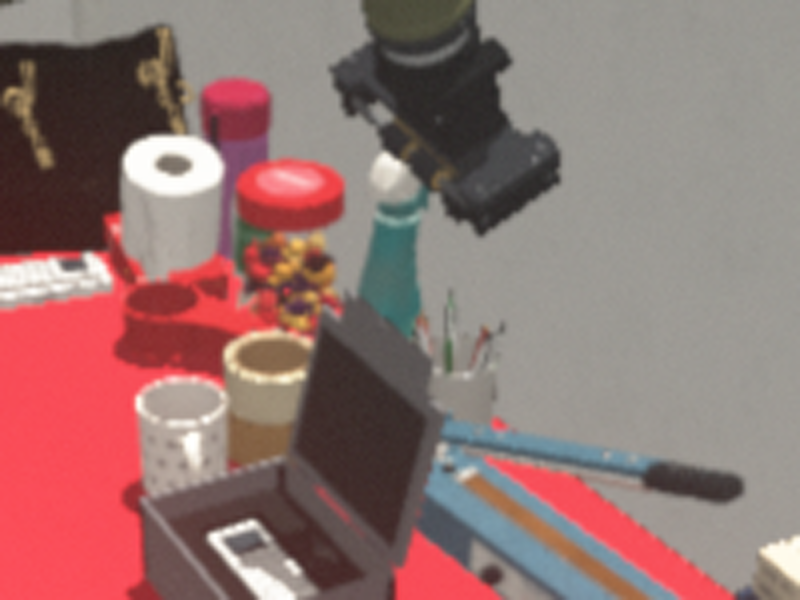

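View pics/top1z.png

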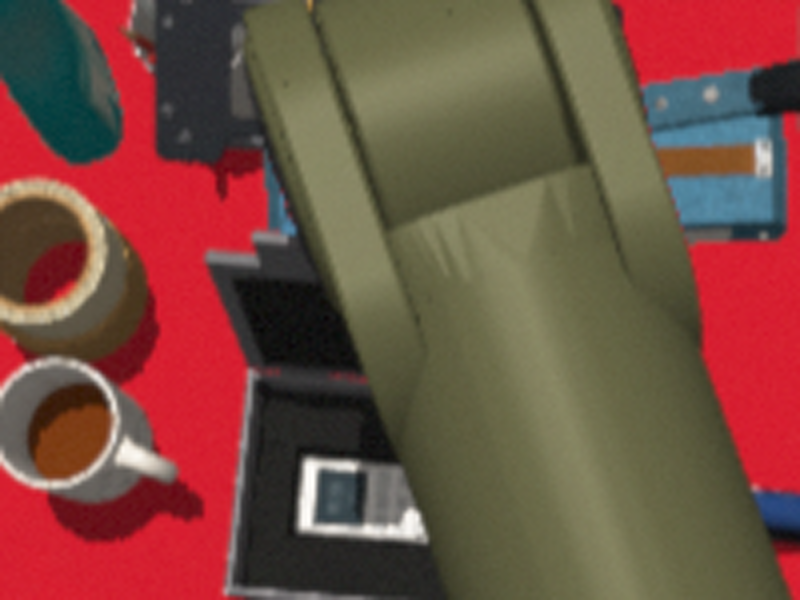

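Run:
```python
from wp import *
from fit import proj
p,Rm,o=state()
for n,X in(("tcp",p),("grasp",p-.019*Rm[:,2]),("body",p-.07*Rm[:,2]),("bL",p-.07*Rm[:,2]+.095*Rm[:,1]),("bR",p-.07*Rm[:,2]-.095*Rm[:,1])):
    print(n,np.round((proj('scene',X)-[240,60])*4),np.round((proj('top',X)-[190,60])*4))
```

```text
tcp [463. 201.] [374.  61.]
grasp [460. 184.] [376.  63.]
body [449. 137.] [382.  68.]
bL [377.  72.] [158.  54.]
bR [527. 206.] [598.  82.]
```

Run:
```python
from wp import *
print(units([(.735,.118,.29),(.735,.12,.25),(.735,.12,.232)]).tolist())
```

```text
[[0.69, -0.24, 1.56], [1.2, -0.42, 2.78], [1.43, -0.53, 3.33]]
```

```bash
python3 -m inch '[{"gripper":0,"tx":0.7,"ty":-0.2,"tz":1.5,"spin":0},{"gripper":0,"tx":1.2,"ty":-0.4,"tz":2.8,"spin":0},{"gripper":0,"tx":1.4,"ty":-0.5,"tz":3.3,"spin":0},{"gripper":0,"tx":1.4,"ty":-0.5,"tz":3.3,"spin":0}]'
python3 - <<'E'
from wp import *
import cv2
show()
for c,(x,y,w,h) in (("scene",(280,100,120,90)),):
    f=robot.grab_frame(c)[y:y+h,x:x+w]
    cv2.imwrite(f"pics/{c}2z.png",cv2.resize(f,None,fx=6,fy=6,interpolation=cv2.INTER_CUBIC))
p,Rm,o=state()
from fit import proj
for X in (p,(.678,.12,.25)): print((proj('scene',np.array(X))-[280,100])*6)
print(units([(x,.121,.232) for x in (.72,.71,.7,.69,.68,.67,.66,.65)]).tolist())
E
```

```text
clock: 8.18
tool_pos: [0.7363, 0.1195, 0.2339]
eef_rot: [0.011, 0.976, 0.092, 0.196]
wrist_force: [-0.1, 0.6, -0.3]
gripper_width: 0.0008
t 8.18 p [0.7363 0.1195 0.2339] z [ 0.385  0.175 -0.906] y [-0.014  0.983  0.184] F [-0.1  0.6 -0.3] q [ 0.71  0.41 -1.07  1.59  0.35  0.92  1.15] w 0.001
[439.47370212 239.18854281]
[350.9505065  243.83888988]
[[0.56, 0.01, -0.11], [0.87, 0.02, -0.24], [1.18, 0.02, -0.37], [1.48, 0.03, -0.5], [1.79, 0.03, -0.63], [2.1, 0.04, -0.75], [2.41, 0.04, -0.88], [2.71, 0.05, -1.01]]
```

View pics/scene2z.png

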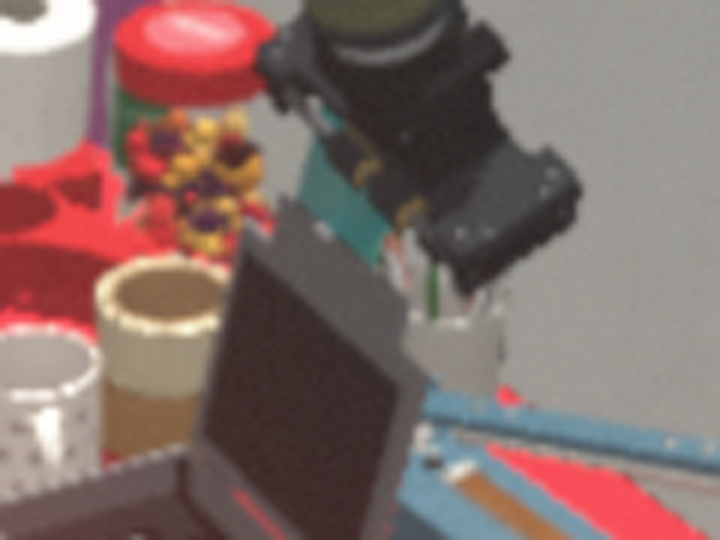

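```bash
python3 -m inch '[{"gripper":0,"tx":0.5,"ty":0,"tz":-0.15,"spin":0},{"gripper":0,"tx":0.9,"ty":0,"tz":-0.25,"spin":0},{"gripper":0,"tx":1.2,"ty":0,"tz":-0.4,"spin":0},{"gripper":0,"tx":1.5,"ty":0,"tz":-0.5,"spin":0},{"gripper":0,"tx":1.8,"ty":0,"tz":-0.6,"spin":0},{"gripper":0,"tx":2.1,"ty":0,"tz":-0.75,"spin":0},{"gripper":0,"tx":2.4,"ty":0,"tz":-0.9,"spin":0}]'
python3 - <<'E'
from wp import *
import cv2
show()
for c,(x,y,w,h) in (("scene",(280,100,120,90)),):
    f=robot.grab_frame(c)[y:y+h,x:x+w]
    cv2.imwrite(f"pics/{c}3z.png",cv2.resize(f,None,fx=6,fy=6,interpolation=cv2.INTER_CUBIC))
E
```

```text
clock: 9.1
tool_pos: [0.659, 0.1198, 0.232]
eef_rot: [0.011, 0.976, 0.092, 0.197]
wrist_force: [1.3, 0.8, 0.9]
gripper_width: 0.0005
t 9.1 p [0.659  0.1198 0.232 ] z [ 0.386  0.176 -0.906] y [-0.015  0.983  0.185] F [1.3 0.8 0.9] q [ 0.95  0.21 -1.22  1.78  0.15  0.86  1.26] w 0.001
```

View pics/scene3z.png

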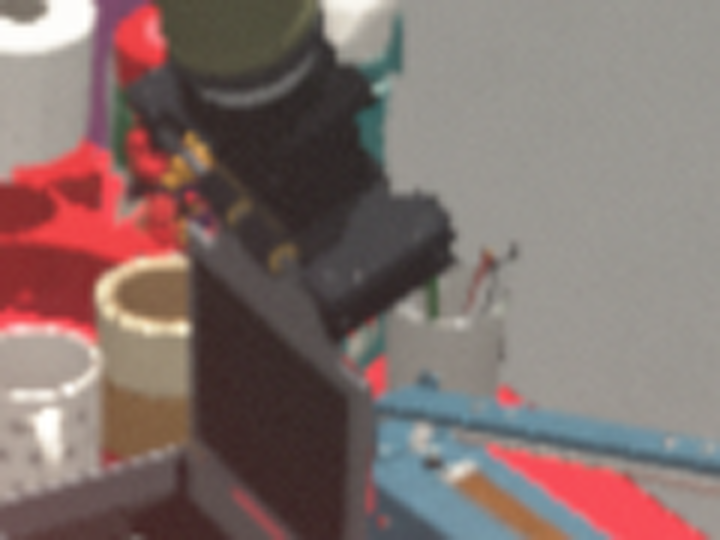

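```bash
cat > arc.py <<'E'
from wp import *
H=np.array([.631,.127,.084]); yaw=-.058
def lip(a,dy=0): 
    v=np.array([-.172*np.cos(a),dy,.172*np.sin(a)]);c,s=np.cos(yaw),np.sin(yaw)
    return H+[c*v[0]-s*v[1],s*v[0]+c*v[1],v[2]]
def tcp(a,s=.022,w=.0105,clear=0.,dy=0):
    p,Rm,o=state(); return lip(a,dy)+s*Rm[:,2]+(w+clear)*Rm[:,0]
E
python3 - <<'E'
from arc import *
p,Rm,o=state(); print("x",np.round(Rm[:,0],3))
A=[1.1,.9,.7,.5,.3,.1,0,-.05]
T=[tcp(a) for a in A]
print(np.round(T,3).tolist())
W=[(.672,.12,.25),(.675,.12,.3),(.66,.12,.34),(.61,.13,.35),(.55,.14,.34),(.52,.14,.29),tuple(T[0]-[.03,0,0])]
print(units(W).tolist())
E
```

```text
x [-0.923  0.057 -0.38 ]
[[0.552, 0.136, 0.213], [0.523, 0.138, 0.195], [0.498, 0.139, 0.171], [0.479, 0.14, 0.143], [0.466, 0.141, 0.111], [0.459, 0.141, 0.077], [0.458, 0.141, 0.06], [0.458, 0.141, 0.051]]
[[-0.67, 0.11, -0.38], [-1.4, 0.41, -1.85], [-1.45, 0.66, -3.25], [-0.01, 1.08, -4.14], [1.98, 1.37, -4.54], [3.53, 1.08, -3.42], [4.44, 0.48, -1.1]]
```

```bash
python3 -m inch '[{"gripper":0,"tx":-0.7,"ty":0.1,"tz":-0.4,"spin":0},{"gripper":0,"tx":-1.4,"ty":0.4,"tz":-1.9,"spin":0},{"gripper":0,"tx":-1.4,"ty":0.7,"tz":-3.3,"spin":0},{"gripper":0,"tx":0,"ty":1.1,"tz":-4.1,"spin":0},{"gripper":0,"tx":2,"ty":1.4,"tz":-4.5,"spin":0},{"gripper":0,"tx":3.5,"ty":1.1,"tz":-3.4,"spin":0},{"gripper":0,"tx":4.4,"ty":0.5,"tz":-1.1,"spin":0},{"gripper":0,"tx":4.4,"ty":0.5,"tz":-1.1,"spin":0}]'
python3 - <<'E'
from arc import *
import cv2
show()
print(units([tcp(a) for a in [.9,.7,.5,.3,.1,0,-.05]]).tolist())
f=robot.grab_frame("scene")[100:190,280:400]
cv2.imwrite(f"pics/s4z.png",cv2.resize(f,None,fx=6,fy=6,interpolation=cv2.INTER_CUBIC))
E
```

```text
clock: 10.15
tool_pos: [0.5198, 0.1364, 0.2102]
eef_rot: [0.01, 0.977, 0.091, 0.194]
wrist_force: [0.2, -0.4, -0.7]
gripper_width: 0.0007
t 10.15 p [0.5198 0.1364 0.2102] z [ 0.38   0.174 -0.908] y [-0.015  0.983  0.182] F [ 0.2 -0.4 -0.7] q [ 0.65 -0.27 -0.77  2.09 -0.41  0.87  1.62] w 0.001
[[0.1, -0.05, 0.51], [1.16, -0.14, 0.93], [2.11, -0.27, 1.55], [2.92, -0.43, 2.35], [3.56, -0.61, 3.28], [3.8, -0.72, 3.79], [3.9, -0.77, 4.05]]
```

View pics/s4z.png

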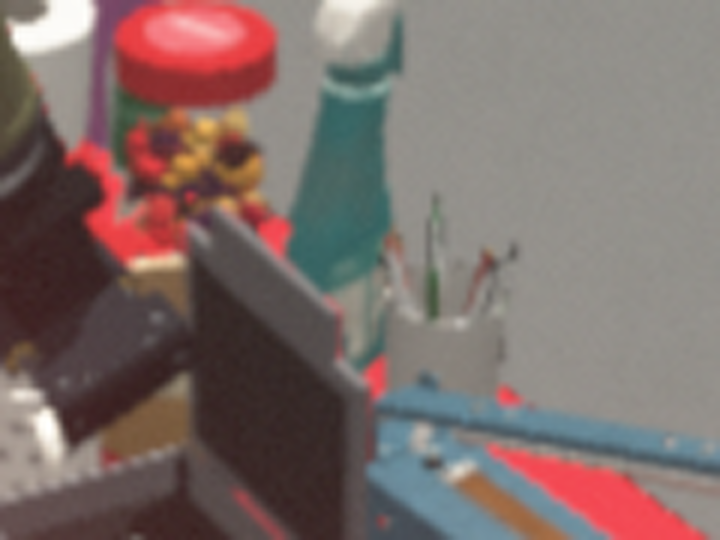

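```bash
python3 -m inch '[{"gripper":0,"tx":0.6,"ty":-0.1,"tz":0.7,"spin":0},{"gripper":0,"tx":1.6,"ty":-0.2,"tz":1.2,"spin":0},{"gripper":0,"tx":2.5,"ty":-0.35,"tz":1.9,"spin":0},{"gripper":0,"tx":3.3,"ty":-0.5,"tz":2.8,"spin":0},{"gripper":0,"tx":3.8,"ty":-0.7,"tz":3.8,"spin":0},{"gripper":0,"tx":3.9,"ty":-0.75,"tz":4.05,"spin":0},{"gripper":0,"tx":3.9,"ty":-0.75,"tz":4.05,"spin":0}]'
python3 - <<'E'
from arc import *
import cv2
show()
print(tcp(-.05))
E
```

```text
clock: 11.08
tool_pos: [0.4536, 0.1414, 0.0473]
eef_rot: [0.011, 0.978, 0.091, 0.189]
wrist_force: [-0.2, -0.4, 0.1]
gripper_width: 0.0007
t 11.07 p [0.4536 0.1414 0.0473] z [ 0.372  0.175 -0.912] y [-0.013  0.983  0.183] F [-0.2 -0.4  0.1] q [ 0.54 -0.17 -0.81  2.39 -0.41  0.48  1.6 ] w 0.001
[0.45792969 0.14138427 0.0514833 ]
```

Run:
```python
from arc import *
W=[(.45,.14,.1),(.45,.14,.155),(.455,.138,.21),(.47,.135,.265),(.495,.13,.315),(.55,.125,.34),(.61,.12,.35),(.665,.12,.35),(.7,.12,.34),(.702,.12,.3),(.695,.12,.255),(.69,.12,.24)]
print(units(W).tolist())
```

```text
[[-0.54, 0.28, -1.65], [-1.21, 0.61, -3.33], [-2.04, 0.88, -4.95], [-3.19, 1.11, -6.45], [-4.58, 1.24, -7.69], [-6.6, 1.2, -7.8], [-8.59, 1.07, -7.39], [-10.29, 1.05, -6.71], [-11.25, 0.97, -5.97], [-10.82, 0.73, -4.73], [-10.06, 0.46, -3.45], [-9.72, 0.37, -3.05]]
```

```bash
python3 -m inch '[{"gripper":0,"tx":-0.5,"ty":0.3,"tz":-1.6,"spin":0},{"gripper":0,"tx":-1.2,"ty":0.6,"tz":-3.3,"spin":0},{"gripper":0,"tx":-2,"ty":0.9,"tz":-4.9,"spin":0},{"gripper":0,"tx":-3.2,"ty":1.1,"tz":-6.5,"spin":0},{"gripper":0,"tx":-4.6,"ty":1.2,"tz":-7.7,"spin":0},{"gripper":0,"tx":-6.6,"ty":1.2,"tz":-7.8,"spin":0},{"gripper":0,"tx":-8.6,"ty":1.1,"tz":-7.4,"spin":0},{"gripper":0,"tx":-10.3,"ty":1,"tz":-6.7,"spin":0},{"gripper":0,"tx":-11.3,"ty":1,"tz":-6,"spin":0},{"gripper":0,"tx":-10.8,"ty":0.7,"tz":-4.7,"spin":0},{"gripper":0,"tx":-10.1,"ty":0.5,"tz":-3.5,"spin":0},{"gripper":0,"tx":-9.7,"ty":0.4,"tz":-3,"spin":0},{"gripper":0,"tx":-9.7,"ty":0.4,"tz":-3,"spin":0}]'
python3 - <<'E'
from arc import *
import cv2
show()
f=robot.grab_frame("scene")[100:190,280:400]
cv2.imwrite(f"pics/s5z.png",cv2.resize(f,None,fx=6,fy=6,interpolation=cv2.INTER_CUBIC))
W=[(.68,.12,.236),(.67,.12,.236),(.66,.12,.236),(.65,.12,.236),(.642,.12,.236),(.634,.12,.236),(.628,.12,.236),(.622,.12,.236),(.63,.12,.275),(.625,.12,.315),(.575,.125,.325),(.52,.13,.31),(.487,.135,.265),tcp(.85)-[.02,0,0],tcp(.85)-[.005,0,0]]
for w,u in zip(W,units(W).tolist()): print(np.round(w,3),u)
E
```

```text
clock: 12.7
tool_pos: [0.6896, 0.1207, 0.2383]
eef_rot: [0.011, 0.978, 0.091, 0.188]
wrist_force: [0.1, 0.4, 0.7]
gripper_width: 0.0007
t 12.7 p [0.6896 0.1207 0.2383] z [ 0.37   0.174 -0.912] y [-0.012  0.983  0.183] F [0.1 0.4 0.7] q [-0.06  0.13 -0.1   1.71 -0.13  0.9   1.46] w 0.001
[0.68  0.12  0.236] [0.38, -0.05, -0.01]
[0.67  0.12  0.236] [0.69, -0.04, -0.13]
[0.66  0.12  0.236] [1.0, -0.04, -0.26]
[0.65  0.12  0.236] [1.31, -0.04, -0.38]
[0.642 0.12  0.236] [1.56, -0.03, -0.48]
[0.634 0.12  0.236] [1.81, -0.03, -0.58]
[0.628 0.12  0.236] [1.99, -0.03, -0.66]
[0.622 0.12  0.236] [2.18, -0.02, -0.73]
[0.63  0.12  0.275] [1.45, 0.21, -1.82]
[0.625 0.12  0.315] [1.11, 0.46, -3.09]
[0.575 0.125 0.325] [2.55, 0.7, -3.99]
[0.52 0.13 0.31] [4.44, 0.8, -4.19]
[0.487 0.135 0.265] [6.02, 0.7, -3.2]
[0.496 0.138 0.189] [6.68, 0.34, -0.77]
[0.511 0.138 0.189] [6.21, 0.33, -0.59]
```

View pics/s5z.png

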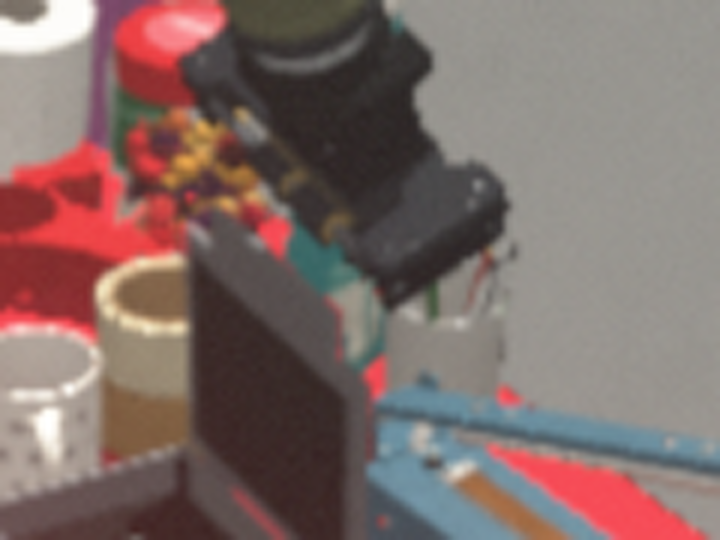

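```bash
python3 -m inch '[{"gripper":0,"tx":0.4,"ty":0,"tz":0,"spin":0},{"gripper":0,"tx":0.7,"ty":0,"tz":-0.1,"spin":0},{"gripper":0,"tx":1,"ty":0,"tz":-0.25,"spin":0},{"gripper":0,"tx":1.3,"ty":0,"tz":-0.4,"spin":0},{"gripper":0,"tx":1.6,"ty":0,"tz":-0.5,"spin":0},{"gripper":0,"tx":1.8,"ty":0,"tz":-0.6,"spin":0},{"gripper":0,"tx":2,"ty":0,"tz":-0.65,"spin":0},{"gripper":0,"tx":2.2,"ty":0,"tz":-0.75,"spin":0},{"gripper":0,"tx":2.2,"ty":0,"tz":-0.75,"spin":0},{"gripper":0,"tx":1.45,"ty":0.2,"tz":-1.8,"spin":0},{"gripper":0,"tx":1.1,"ty":0.5,"tz":-3.1,"spin":0},{"gripper":0,"tx":2.5,"ty":0.7,"tz":-4,"spin":0},{"gripper":0,"tx":4.4,"ty":0.8,"tz":-4.2,"spin":0},{"gripper":0,"tx":6,"ty":0.7,"tz":-3.2,"spin":0}]'
python3 - <<'E'
from arc import *
import cv2
show()
f=robot.grab_frame("scene")[100:190,280:400]
cv2.imwrite(f"pics/s6z.png",cv2.resize(f,None,fx=6,fy=6,interpolation=cv2.INTER_CUBIC))
W=[tcp(.85)-[.02,0,-.02],tcp(.85)-[.02,0,0],tcp(.85)-[.005,0,0]]
for w,u in zip(W,units(W).tolist()): print(np.round(w,3),u)
E
```

```text
clock: 14.5
tool_pos: [0.4943, 0.137, 0.2654]
eef_rot: [0.011, 0.978, 0.092, 0.189]
wrist_force: [16.6, 3.9, 5.2]
gripper_width: 0.0004
t 14.5 p [0.4943 0.137  0.2654] z [ 0.372  0.175 -0.912] y [-0.014  0.983  0.183] F [16.6  3.9  5.2] q [-0.09 -0.3  -0.15  2.06 -0.15  0.97  1.37] w 0.0
[0.496 0.138 0.209] [0.12, -0.17, 1.39]
[0.496 0.138 0.189] [0.35, -0.29, 2.0]
[0.511 0.138 0.189] [-0.12, -0.3, 2.17]
```

View pics/s6z.png

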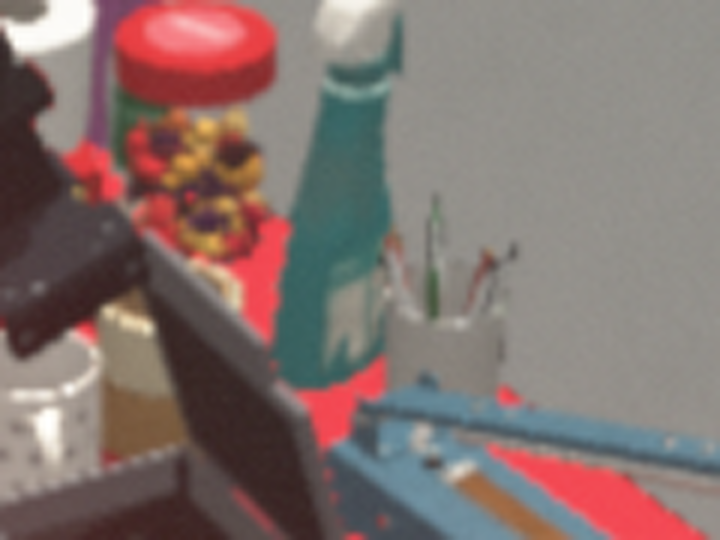

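```bash
python3 -m inch '[{"gripper":0,"tx":0.1,"ty":-0.1,"tz":1.4,"spin":0},{"gripper":0,"tx":0.2,"ty":-0.3,"tz":2,"spin":0},{"gripper":0,"tx":-0.1,"ty":-0.3,"tz":2.2,"spin":0}]'
python3 - <<'E'
from arc import *
import cv2
show()
f=robot.grab_frame("scene")[100:190,280:400]
cv2.imwrite(f"pics/s7z.png",cv2.resize(f,None,fx=6,fy=6,interpolation=cv2.INTER_CUBIC))
A=(.85,.8,.75,.7,.6,.5,.4)
for w,u in zip(A,units([tcp(a) for a in A]).tolist()): print(np.round(w,3),u)
E
```

```text
clock: 14.92
tool_pos: [0.5105, 0.1376, 0.1878]
eef_rot: [0.011, 0.98, 0.089, 0.176]
wrist_force: [0.5, 1.0, 0.9]
gripper_width: 0.0005
t 14.93 p [0.5105 0.1376 0.1878] z [ 0.347  0.17  -0.922] y [-0.01   0.984  0.178] F [0.5 1.  0.9] q [-0.09 -0.19 -0.15  2.12 -0.15  0.83  1.38] w 0.001
0.85 [-0.09, 0.0, 0.03]
0.8 [0.18, -0.02, 0.14]
0.75 [0.43, -0.04, 0.26]
0.7 [0.69, -0.07, 0.39]
0.6 [1.17, -0.13, 0.7]
0.5 [1.62, -0.19, 1.04]
0.4 [2.03, -0.27, 1.44]
```

View pics/s7z.png

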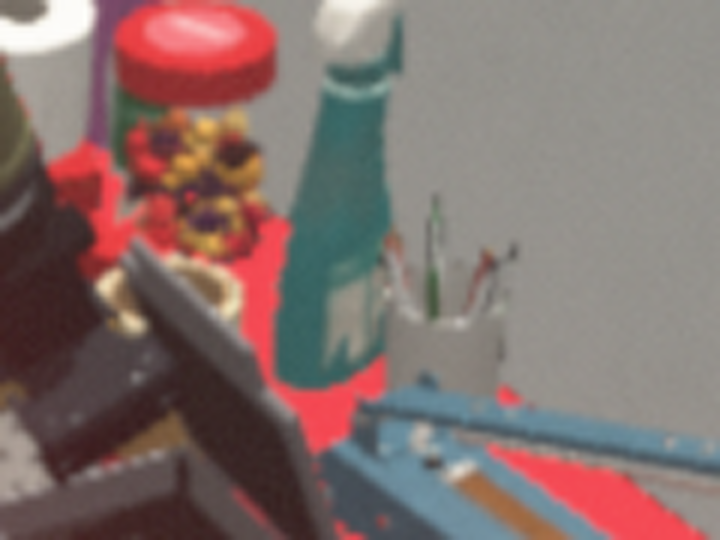

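```bash
python3 -m inch '[{"gripper":0,"tx":0,"ty":0,"tz":0,"spin":0},{"gripper":0,"tx":0,"ty":0,"tz":0,"spin":0},{"gripper":0,"tx":0,"ty":0,"tz":0,"spin":0},{"gripper":0,"tx":0,"ty":0,"tz":0,"spin":0}]'
python3 - <<'E'
from arc import *
import cv2
show()
f=robot.grab_frame("scene")[100:190,280:400]
cv2.imwrite(f"pics/s8z.png",cv2.resize(f,None,fx=6,fy=6,interpolation=cv2.INTER_CUBIC))
from fit import proj
for a in (1,.9,.8,.7): print(a,[np.round((proj('scene',lip(a,d))-[280,100])*6) for d in(.065,-.065)])
E
```

```text
clock: 15.48
tool_pos: [0.5127, 0.1379, 0.1897]
eef_rot: [0.011, 0.98, 0.089, 0.178]
wrist_force: [0.5, -0.5, -0.4]
gripper_width: 0.0007
t 15.47 p [0.5127 0.1379 0.1897] z [ 0.351  0.171 -0.921] y [-0.011  0.984  0.179] F [ 0.5 -0.5 -0.4] q [-0.09 -0.19 -0.15  2.12 -0.15  0.82  1.38] w 0.001
1 [array([ 54., 284.]), array([171., 402.])]
0.9 [array([ 31., 307.]), array([147., 426.])]
0.8 [array([ 10., 332.]), array([124., 452.])]
0.7 [array([ -9., 358.]), array([103., 479.])]
```

View pics/s8z.png

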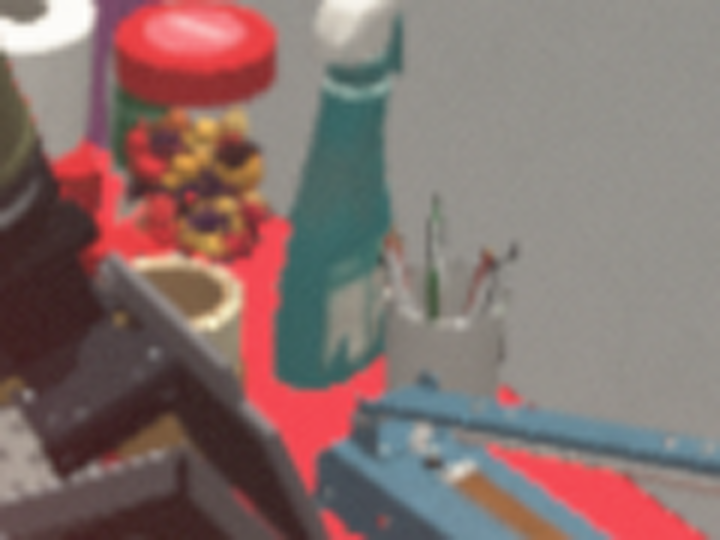

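```bash
python3 -m inch '[{"gripper":0,"tx":0,"ty":0,"tz":0,"spin":0},{"gripper":0,"tx":0,"ty":0,"tz":0,"spin":0},{"gripper":0,"tx":0,"ty":0,"tz":0,"spin":0},{"gripper":0,"tx":0,"ty":0,"tz":0,"spin":0}]'
python3 - <<'E'
from arc import *
import cv2
show()
f=robot.grab_frame("scene")[110:200,260:380]
cv2.imwrite(f"pics/s9z.png",cv2.resize(f,None,fx=6,fy=6,interpolation=cv2.INTER_CUBIC))
from fit import proj
for a in (1.1,1,.9,.8,.7): print(a,[np.round((proj('scene',lip(a,d))-[260,110])*6) for d in(.065,-.065)])
E
```

```text
clock: 16.02
tool_pos: [0.5127, 0.1379, 0.1896]
eef_rot: [0.011, 0.98, 0.089, 0.178]
wrist_force: [-0.0, -0.5, 0.7]
gripper_width: 0.0004
t 16.02 p [0.5127 0.1379 0.1896] z [ 0.351  0.171 -0.921] y [-0.01   0.984  0.179] F [-0.  -0.5  0.7] q [-0.09 -0.19 -0.15  2.12 -0.15  0.82  1.38] w 0.0
1.1 [array([199., 203.]), array([318., 319.])]
1 [array([174., 224.]), array([291., 342.])]
0.9 [array([151., 247.]), array([267., 366.])]
0.8 [array([130., 272.]), array([244., 392.])]
0.7 [array([111., 298.]), array([223., 419.])]
```

View pics/s9z.png

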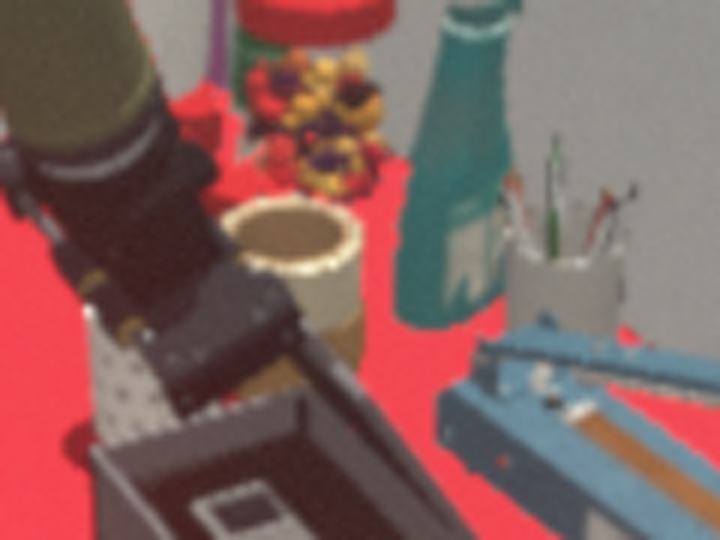

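```bash
python3 -m inch '[{"gripper":0,"tx":0,"ty":0,"tz":0,"spin":0},{"gripper":0,"tx":0,"ty":0,"tz":0,"spin":0},{"gripper":0,"tx":0,"ty":0,"tz":0,"spin":0}]'
python3 - <<'E'
from arc import *
import cv2
show()
f=robot.grab_frame("scene")[110:200,260:380]
cv2.imwrite(f"pics/s10z.png",cv2.resize(f,None,fx=6,fy=6,interpolation=cv2.INTER_CUBIC))
print(robot.get_obs()['wrist_force'])
f=robot.grab_frame("top")[90:180,210:330]
cv2.imwrite(f"pics/t10z.png",cv2.resize(f,None,fx=6,fy=6,interpolation=cv2.INTER_CUBIC))
E
```

```text
clock: 16.45
tool_pos: [0.5127, 0.1379, 0.1896]
eef_rot: [0.011, 0.98, 0.089, 0.178]
wrist_force: [-0.9, 0.4, 0.5]
gripper_width: 0.0007
t 16.45 p [0.5127 0.1379 0.1896] z [ 0.351  0.171 -0.921] y [-0.01   0.984  0.179] F [-0.9  0.4  0.5] q [-0.09 -0.19 -0.15  2.12 -0.15  0.82  1.38] w 0.001
[0.18519111 0.04375971 0.18591276]
```

View pics/s10z.png

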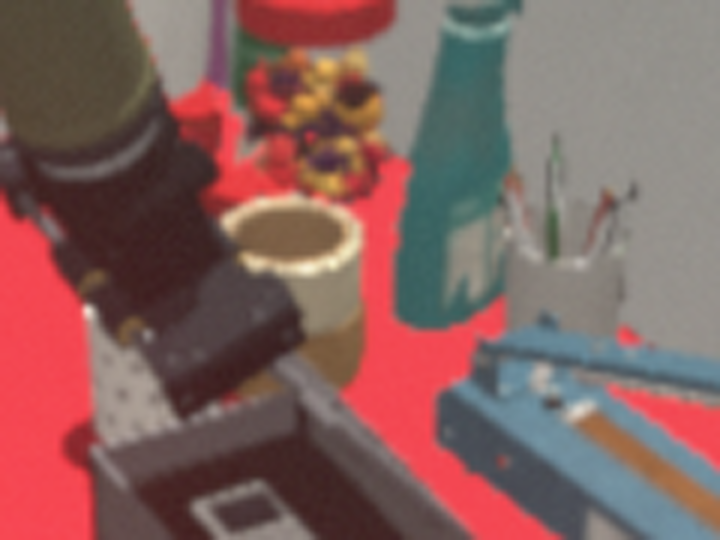

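View pics/t10z.png

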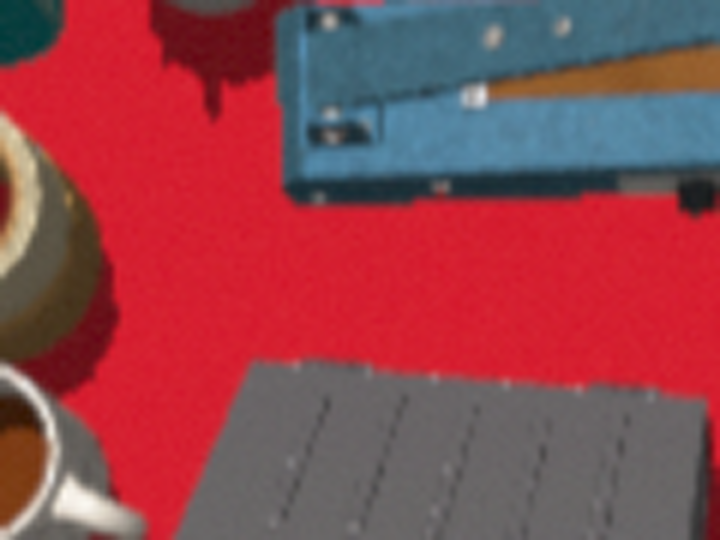

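```bash
python3 -m inch '[{"gripper":0,"tx":0,"ty":0,"tz":0,"spin":0},{"gripper":0,"tx":0,"ty":0,"tz":0,"spin":0}]'
python3 - <<'E'
from arc import *
import cv2
show()
f=robot.grab_frame("top")[110:230,210:370]
cv2.imwrite(f"pics/t11z.png",cv2.resize(f,None,fx=5,fy=5,interpolation=cv2.INTER_CUBIC))
from fit import proj
for a in (1,.9,.8,.7): print(a,[np.round((proj('top',lip(a,d))-[210,110])*5) for d in(.065,-.065)])
E
```

```text
clock: 16.8
tool_pos: [0.5124, 0.1379, 0.1893]
eef_rot: [0.011, 0.98, 0.089, 0.178]
wrist_force: [-0.8, -0.5, -0.8]
gripper_width: 0.0003
t 16.8 p [0.5124 0.1379 0.1893] z [ 0.35   0.171 -0.921] y [-0.011  0.984  0.179] F [-0.8 -0.5 -0.8] q [-0.09 -0.19 -0.15  2.12 -0.15  0.82  1.38] w 0.0
1 [array([192., 367.]), array([497., 391.])]
0.9 [array([193., 402.]), array([496., 426.])]
0.8 [array([196., 434.]), array([495., 458.])]
0.7 [array([199., 463.]), array([494., 487.])]
```

View pics/t11z.png

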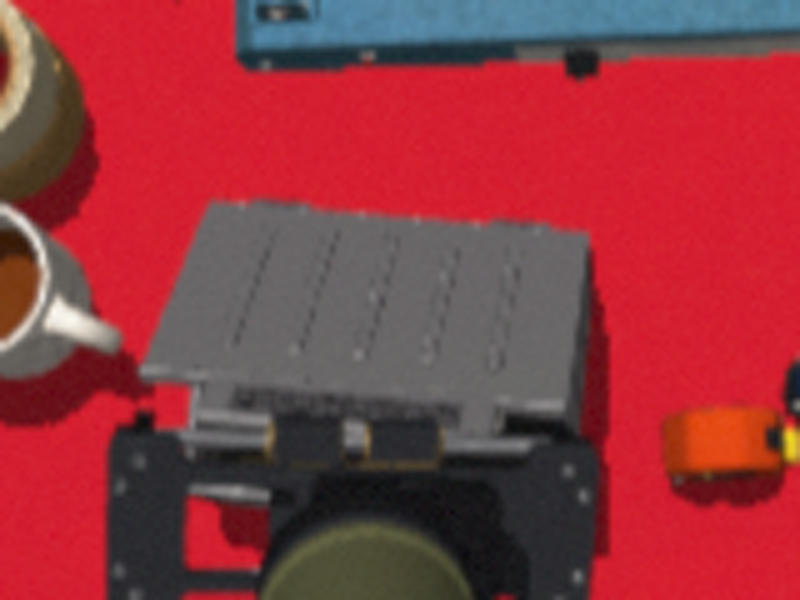

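```bash
python3 -m inch '[{"gripper":0,"tx":0,"ty":0,"tz":0,"spin":0},{"gripper":0,"tx":0,"ty":0,"tz":0,"spin":0}]'
python3 - <<'E'
from arc import *
import cv2
show()
f=robot.grab_frame("top")[110:230,210:370]
cv2.imwrite(f"pics/t12z.png",cv2.resize(f,None,fx=5,fy=5,interpolation=cv2.INTER_CUBIC))
F=[np.array(robot.get_obs()['wrist_force'])]
print(F)
A=(.75,.7,.65,.6,.5,.4,.3)
p,Rm,o=state()
for s in(.022,):
  for w,u in zip(A,units([tcp(a,s) for a in A]).tolist()): print(np.round(w,3),u,np.round(tcp(w,s),3))
E
```

```text
clock: 17.1
tool_pos: [0.5123, 0.1379, 0.1892]
eef_rot: [0.011, 0.98, 0.089, 0.177]
wrist_force: [-1.3, 0.1, -1.1]
gripper_width: 0.0004
t 17.1 p [0.5123 0.1379 0.1892] z [ 0.35   0.171 -0.921] y [-0.01   0.984  0.179] F [-1.3  0.1 -1.1] q [-0.09 -0.19 -0.15  2.12 -0.15  0.82  1.38] w 0.0
[array([-1.928319  ,  0.09050719, -1.30568074])]
0.75 [0.42, -0.04, 0.26] [0.503 0.139 0.177]
0.7 [0.67, -0.07, 0.4] [0.498 0.139 0.171]
0.65 [0.92, -0.1, 0.54] [0.492 0.139 0.164]
0.6 [1.16, -0.13, 0.7] [0.487 0.14  0.157]
0.5 [1.61, -0.19, 1.05] [0.478 0.14  0.143]
0.4 [2.02, -0.27, 1.44] [0.471 0.14  0.127]
0.3 [2.39, -0.35, 1.87] [0.465 0.141 0.111]
```

View pics/t12z.png

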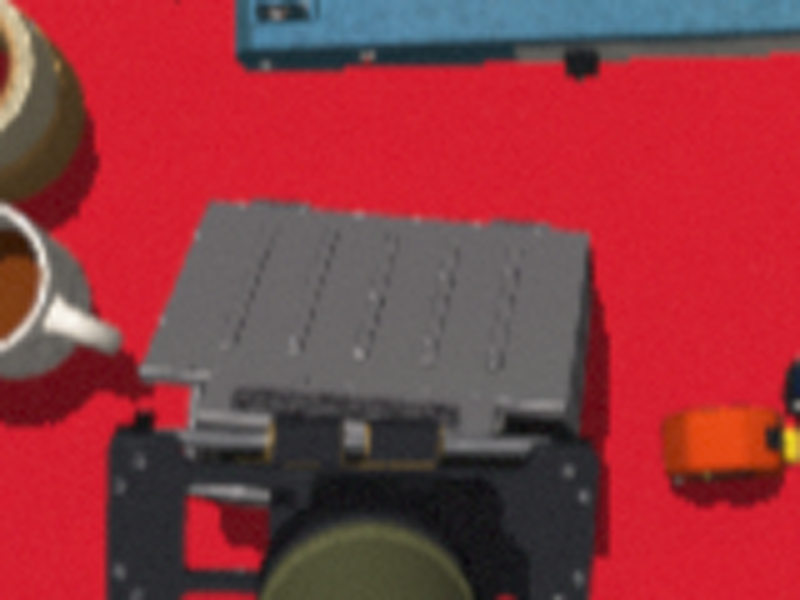

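```bash
python3 -m inch '[{"gripper":0,"tx":0.12,"ty":0,"tz":0.1,"spin":0},{"gripper":0,"tx":0.25,"ty":0,"tz":0.17,"spin":0},{"gripper":0,"tx":0.37,"ty":-0.03,"tz":0.23,"spin":0},{"gripper":0,"tx":0.5,"ty":-0.05,"tz":0.3,"spin":0},{"gripper":0,"tx":0.62,"ty":-0.06,"tz":0.37,"spin":0},{"gripper":0,"tx":0.75,"ty":-0.08,"tz":0.44,"spin":0},{"gripper":0,"tx":0.87,"ty":-0.1,"tz":0.51,"spin":0},{"gripper":0,"tx":1,"ty":-0.11,"tz":0.6,"spin":0},{"gripper":0,"tx":1.1,"ty":-0.12,"tz":0.67,"spin":0},{"gripper":0,"tx":1.25,"ty":-0.14,"tz":0.76,"spin":0}]'
cat > chk.py <<'E'
import sys
from arc import *
import cv2
show()
f=robot.grab_frame("top")[110:230,210:370]
cv2.imwrite(f"pics/t{sys.argv[1]}z.png",cv2.resize(f,None,fx=5,fy=5,interpolation=cv2.INTER_CUBIC))
f=robot.grab_frame("scene")[125:245,250:370]
cv2.imwrite(f"pics/s{sys.argv[1]}z.png",cv2.resize(f,None,fx=5,fy=5,interpolation=cv2.INTER_CUBIC))
from fit import proj
c,s=np.cos(yaw),np.sin(yaw)
def K(a,q):
    v=np.array([-.14*np.cos(a),q*.095,.14*np.sin(a)]); return H+[c*v[0]-s*v[1],s*v[0]+c*v[1],v[2]]
A=[float(x) for x in sys.argv[2:]]
for w,u in zip(A,units([tcp(a) for a in A]).tolist()): print(np.round(w,3),u,"top k",[np.round((proj('top',K(w,q))-[210,110])*5) for q in(1,-1)],"sc",[np.round((proj('scene',K(w,q))-[250,125])*5) for q in(1,-1)])
E
python3 chk.py 13 .6 .55 .5 .45 .4 .35 .3 .25 .2
```

```text
clock: 18.4
tool_pos: [0.4852, 0.1395, 0.1543]
eef_rot: [0.011, 0.98, 0.089, 0.178]
wrist_force: [-1.0, -0.8, -0.2]
gripper_width: 0.0004
t 18.4 p [0.4852 0.1395 0.1543] z [ 0.35   0.171 -0.921] y [-0.01   0.984  0.178] F [-1.  -0.8 -0.2] q [-0.1  -0.22 -0.17  2.21 -0.16  0.76  1.38] w 0.0
0.6 [-0.13, 0.02, -0.08] top k [array([151., 427.]), array([567., 461.])] sc [array([147., 187.]), array([284., 336.])]
0.55 [0.1, -0.01, 0.09] top k [array([153., 437.]), array([567., 470.])] sc [array([142., 196.]), array([278., 346.])]
0.5 [0.32, -0.05, 0.27] top k [array([155., 445.]), array([567., 478.])] sc [array([138., 205.]), array([273., 355.])]
0.45 [0.54, -0.08, 0.46] top k [array([158., 453.]), array([566., 486.])] sc [array([134., 214.]), array([269., 365.])]
0.4 [0.74, -0.12, 0.66] top k [array([160., 460.]), array([566., 493.])] sc [array([130., 224.]), array([264., 375.])]
0.35 [0.93, -0.16, 0.87] top k [array([162., 467.]), array([566., 499.])] sc [array([127., 233.]), array([261., 385.])]
0.3 [1.11, -0.2, 1.09] top k [array([165., 472.]), array([566., 505.])] sc [array([125., 242.]), array([258., 395.])]
0.25 [1.27, -0.25, 1.32] top k [array([168., 477.]), array([566., 510.])] sc [array([122., 251.]), array([255., 405.])]
0.2 [1.43, -0.29, 1.55] top k [array([170., 481.]), array([566., 513.])] sc [array([121., 261.]), array([253., 414.])]
```

View pics/t13z.png

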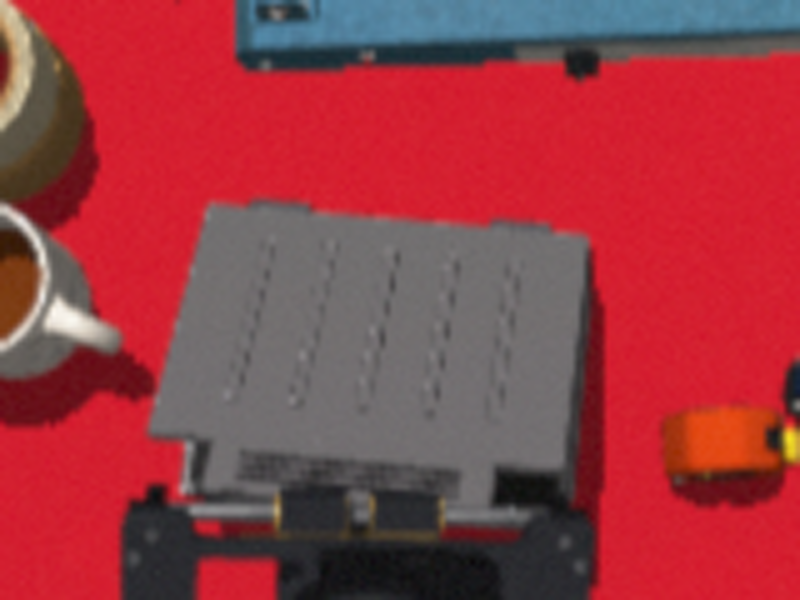

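View pics/s13z.png

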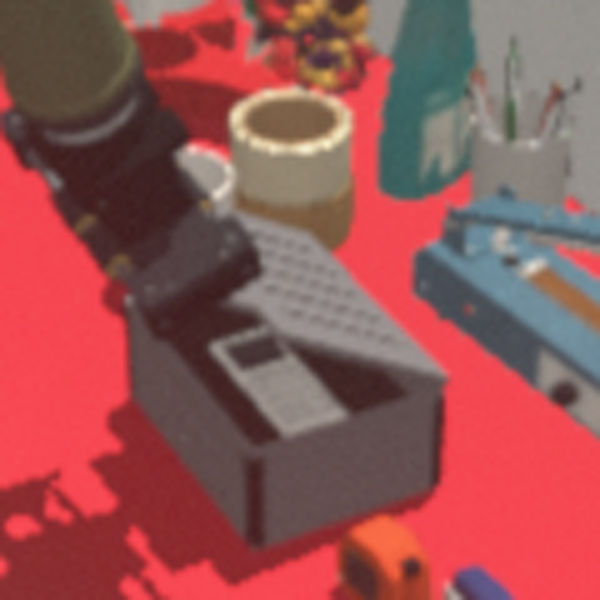

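```bash
python3 -m inch '[{"gripper":0,"tx":0.1,"ty":0,"tz":0.09,"spin":0},{"gripper":0,"tx":0.21,"ty":-0.03,"tz":0.18,"spin":0},{"gripper":0,"tx":0.32,"ty":-0.05,"tz":0.27,"spin":0},{"gripper":0,"tx":0.43,"ty":-0.06,"tz":0.36,"spin":0},{"gripper":0,"tx":0.54,"ty":-0.08,"tz":0.46,"spin":0},{"gripper":0,"tx":0.64,"ty":-0.1,"tz":0.56,"spin":0},{"gripper":0,"tx":0.74,"ty":-0.12,"tz":0.66,"spin":0},{"gripper":0,"tx":0.84,"ty":-0.14,"tz":0.76,"spin":0},{"gripper":0,"tx":0.93,"ty":-0.16,"tz":0.87,"spin":0},{"gripper":0,"tx":1.02,"ty":-0.18,"tz":0.98,"spin":0},{"gripper":0,"tx":1.1,"ty":-0.2,"tz":1.1,"spin":0},{"gripper":0,"tx":1.2,"ty":-0.22,"tz":1.2,"spin":0}]'; 
python3 chk.py 14 .3 .25 .2 .15 .1 .05 0 -.05
```

```text
clock: 20.0
tool_pos: [0.4632, 0.141, 0.1065]
eef_rot: [0.011, 0.98, 0.089, 0.177]
wrist_force: [-0.0, 0.5, -1.5]
gripper_width: 0.0004
t 20.0 p [0.4632 0.141  0.1065] z [ 0.349  0.171 -0.922] y [-0.01   0.984  0.178] F [-0.   0.5 -1.5] q [-0.11 -0.21 -0.18  2.31 -0.17  0.65  1.37] w 0.0
0.3 [-0.12, 0.02, -0.12] top k [array([165., 472.]), array([566., 505.])] sc [array([125., 242.]), array([258., 395.])]
0.25 [0.05, -0.02, 0.1] top k [array([168., 477.]), array([566., 510.])] sc [array([122., 251.]), array([255., 405.])]
0.2 [0.21, -0.07, 0.34] top k [array([170., 481.]), array([566., 513.])] sc [array([121., 261.]), array([253., 414.])]
0.15 [0.35, -0.11, 0.58] top k [array([173., 484.]), array([566., 517.])] sc [array([120., 270.]), array([251., 424.])]
0.1 [0.48, -0.16, 0.83] top k [array([176., 487.]), array([567., 519.])] sc [array([119., 279.]), array([250., 433.])]
0.05 [0.6, -0.21, 1.09] top k [array([179., 489.]), array([567., 521.])] sc [array([119., 287.]), array([250., 442.])]
0.0 [0.71, -0.26, 1.35] top k [array([182., 490.]), array([567., 522.])] sc [array([119., 296.]), array([249., 451.])]
-0.05 [0.8, -0.31, 1.62] top k [array([185., 490.]), array([567., 522.])] sc [array([120., 304.]), array([250., 460.])]
```

View pics/t14z.png

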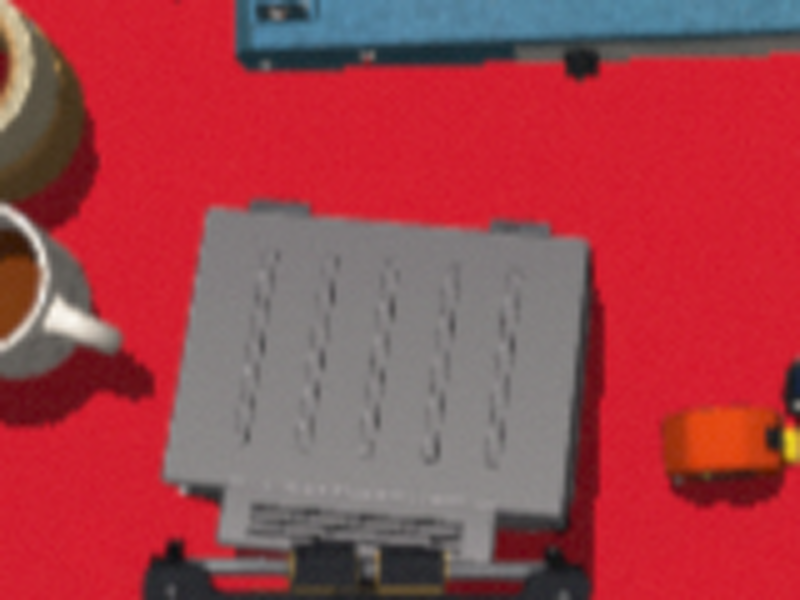

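View pics/s14z.png

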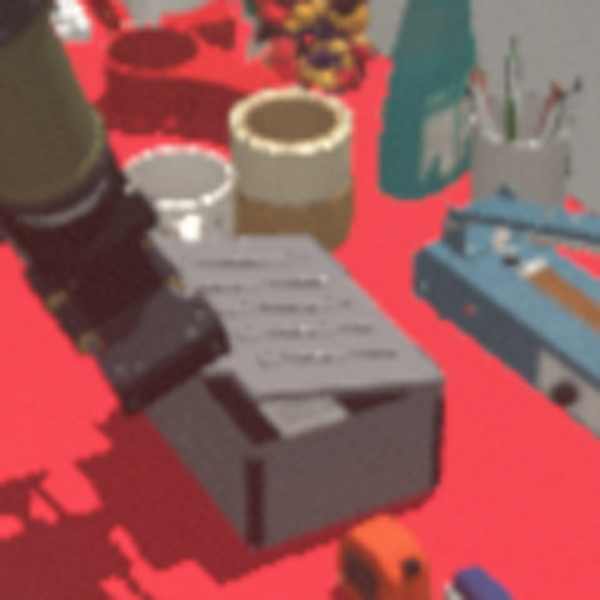

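```bash
python3 -m inch '[{"gripper":0,"tx":0.05,"ty":-0.02,"tz":0.1,"spin":0},{"gripper":0,"tx":0.11,"ty":-0.04,"tz":0.2,"spin":0},{"gripper":0,"tx":0.18,"ty":-0.06,"tz":0.29,"spin":0},{"gripper":0,"tx":0.24,"ty":-0.08,"tz":0.39,"spin":0},{"gripper":0,"tx":0.3,"ty":-0.1,"tz":0.48,"spin":0},{"gripper":0,"tx":0.35,"ty":-0.11,"tz":0.58,"spin":0},{"gripper":0,"tx":0.4,"ty":-0.13,"tz":0.68,"spin":0},{"gripper":0,"tx":0.45,"ty":-0.15,"tz":0.78,"spin":0},{"gripper":0,"tx":0.5,"ty":-0.17,"tz":0.88,"spin":0}]'; 
python3 chk.py 15 .1 .05 0 -.05 -.1
```

```text
clock: 21.22
tool_pos: [0.4577, 0.1412, 0.0754]
eef_rot: [0.011, 0.98, 0.089, 0.176]
wrist_force: [-3.3, 0.2, 0.1]
gripper_width: 0.0002
t 21.23 p [0.4577 0.1412 0.0754] z [ 0.347  0.17  -0.922] y [-0.01   0.984  0.178] F [-3.3  0.2  0.1] q [-0.11 -0.17 -0.19  2.35 -0.17  0.57  1.37] w 0.0
0.1 [-0.03, 0.01, -0.06] top k [array([176., 487.]), array([567., 519.])] sc [array([119., 279.]), array([250., 433.])]
0.05 [0.09, -0.04, 0.2] top k [array([179., 489.]), array([567., 521.])] sc [array([119., 287.]), array([250., 442.])]
0.0 [0.19, -0.09, 0.46] top k [array([182., 490.]), array([567., 522.])] sc [array([119., 296.]), array([249., 451.])]
-0.05 [0.28, -0.14, 0.73] top k [array([185., 490.]), array([567., 522.])] sc [array([120., 304.]), array([250., 460.])]
-0.1 [0.36, -0.19, 1.0] top k [array([188., 490.]), array([568., 521.])] sc [array([121., 313.]), array([251., 468.])]
```

View pics/s15z.png

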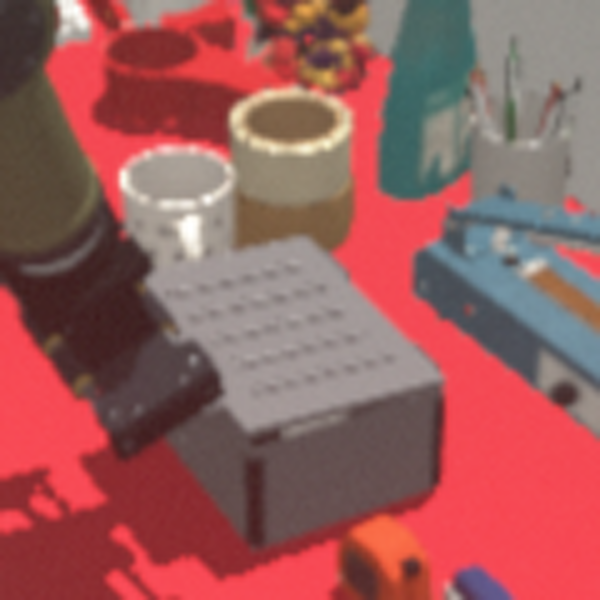

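View pics/t15z.png

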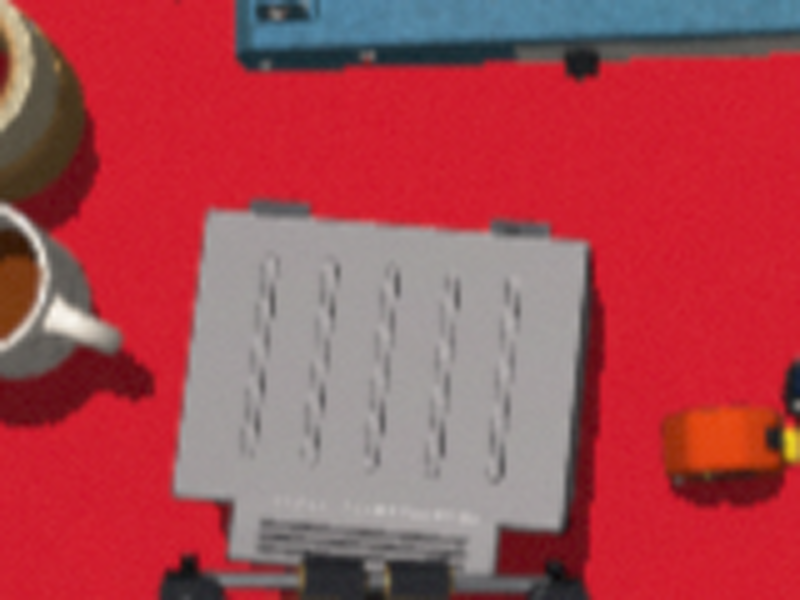

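```bash
python3 -m inch '[{"gripper":0,"tx":0.03,"ty":-0.01,"tz":0.06,"spin":0},{"gripper":0,"tx":0.06,"ty":-0.03,"tz":0.13,"spin":0},{"gripper":0,"tx":0.09,"ty":-0.04,"tz":0.2,"spin":0},{"gripper":0,"tx":0.12,"ty":-0.05,"tz":0.26,"spin":0},{"gripper":0,"tx":0.15,"ty":-0.06,"tz":0.33,"spin":0},{"gripper":0,"tx":0.17,"ty":-0.07,"tz":0.4,"spin":0},{"gripper":0,"tx":0.2,"ty":-0.09,"tz":0.46,"spin":0}]'; 
python3 chk.py 16  0 -.05 -.1
```

```text
clock: 22.2
tool_pos: [0.4576, 0.1412, 0.0604]
eef_rot: [0.011, 0.98, 0.089, 0.177]
wrist_force: [-1.3, 0.9, -0.5]
gripper_width: 0.0007
t 22.2 p [0.4576 0.1412 0.0604] z [ 0.348  0.17  -0.922] y [-0.01   0.984  0.178] F [-1.3  0.9 -0.5] q [-0.11 -0.14 -0.19  2.37 -0.17  0.53  1.37] w 0.001
0.0 [0.02, 0.0, 0.0] top k [array([182., 490.]), array([567., 522.])] sc [array([119., 296.]), array([249., 451.])]
-0.05 [0.11, -0.05, 0.27] top k [array([185., 490.]), array([567., 522.])] sc [array([120., 304.]), array([250., 460.])]
-0.1 [0.19, -0.1, 0.54] top k [array([188., 490.]), array([568., 521.])] sc [array([121., 313.]), array([251., 468.])]
```

View pics/s16z.png

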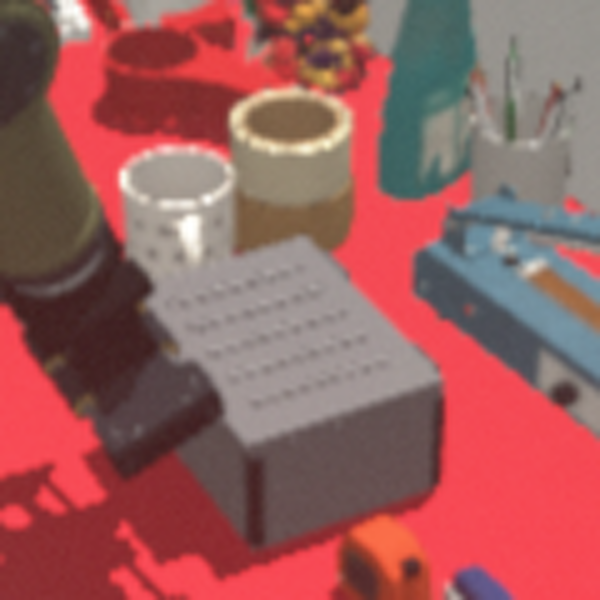

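View pics/t16z.png

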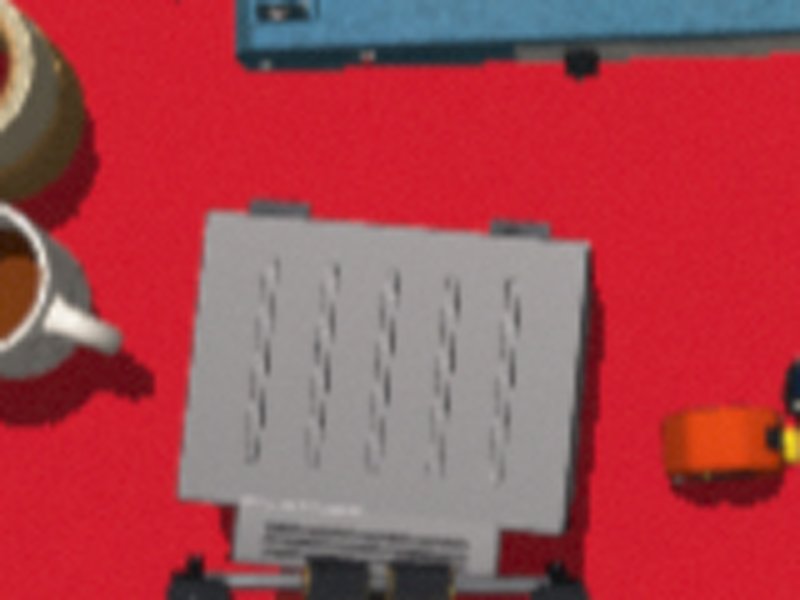

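```bash
python3 -m inch '[{"gripper":0,"tx":0.03,"ty":-0.01,"tz":0.06,"spin":0},{"gripper":0,"tx":0.05,"ty":-0.02,"tz":0.12,"spin":0},{"gripper":0,"tx":0.08,"ty":-0.03,"tz":0.18,"spin":0},{"gripper":0,"tx":0.11,"ty":-0.05,"tz":0.25,"spin":0},{"gripper":0,"tx":0.16,"ty":-0.05,"tz":0.3,"spin":0},{"gripper":0,"tx":0.25,"ty":-0.05,"tz":0.3,"spin":0},{"gripper":0,"tx":0.35,"ty":-0.05,"tz":0.3,"spin":0},{"gripper":0,"tx":0.45,"ty":-0.05,"tz":0.3,"spin":0},{"gripper":0,"tx":0.45,"ty":-0.05,"tz":0.3,"spin":0}]'; 
python3 chk.py 17  0 -.05 -.1
```

```text
clock: 23.42
tool_pos: [0.4477, 0.1419, 0.047]
eef_rot: [0.011, 0.98, 0.089, 0.177]
wrist_force: [-0.0, -0.3, 0.3]
gripper_width: 0.0002
t 23.43 p [0.4477 0.1419 0.047 ] z [ 0.348  0.17  -0.922] y [-0.01   0.984  0.178] F [-0.  -0.3  0.3] q [-0.11 -0.14 -0.2   2.4  -0.17  0.49  1.37] w 0.0
0.0 [-0.43, 0.05, -0.29] top k [array([182., 490.]), array([567., 522.])] sc [array([119., 296.]), array([249., 451.])]
-0.05 [-0.34, -0.0, -0.03] top k [array([185., 490.]), array([567., 522.])] sc [array([120., 304.]), array([250., 460.])]
-0.1 [-0.26, -0.05, 0.24] top k [array([188., 490.]), array([568., 521.])] sc [array([121., 313.]), array([251., 468.])]
```

View pics/s17z.png

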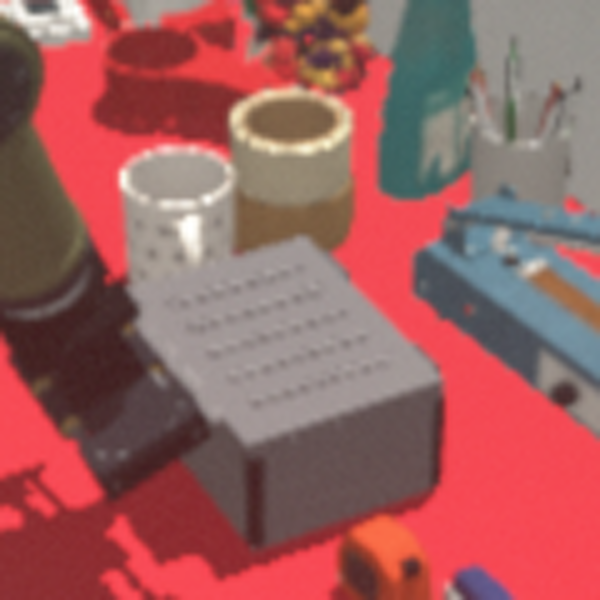

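View pics/t17z.png

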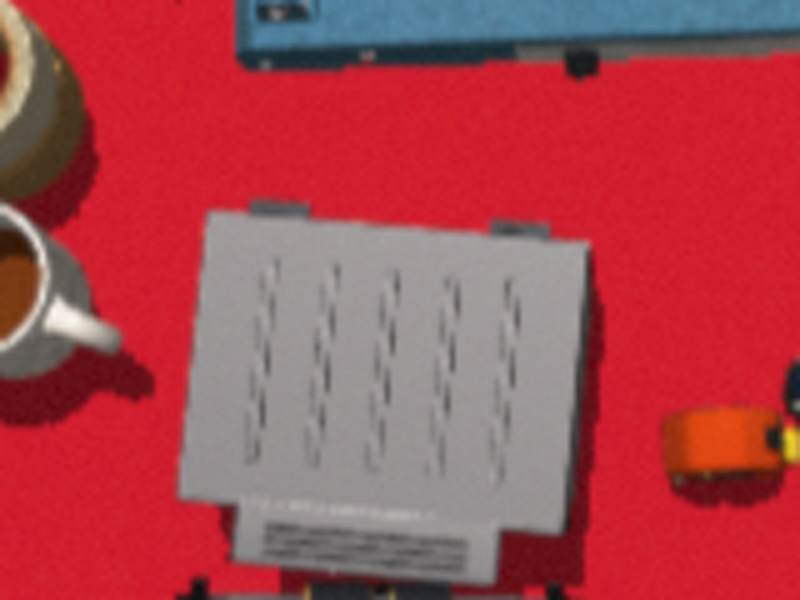

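```bash
python3 -m inch '[{"gripper":0,"tx":0.2,"ty":0,"tz":-0.3,"spin":0},{"gripper":0,"tx":0.4,"ty":0,"tz":-0.8,"spin":0},{"gripper":0,"tx":0.5,"ty":0,"tz":-1.5,"spin":0},{"gripper":0,"tx":0.6,"ty":0,"tz":-2.2,"spin":0},{"gripper":0,"tx":0.6,"ty":0,"tz":-3,"spin":0},{"gripper":0,"tx":0.6,"ty":0,"tz":-3,"spin":0}]'; 
python3 chk.py 18  0; python3 -c "
from bench import robot
import cv2;cv2.imwrite('pics/top19.png',robot.grab_frame('top'))"
```

```text
clock: 24.28
tool_pos: [0.4135, 0.1373, 0.0945]
eef_rot: [0.01, 0.984, 0.084, 0.155]
wrist_force: [-0.1, -1.1, -0.5]
gripper_width: 0.0004
t 24.27 p [0.4135 0.1373 0.0945] z [ 0.308  0.163 -0.937] y [-0.007  0.986  0.169] F [-0.1 -1.1 -0.5] q [ 0.18 -0.3  -0.45  2.37 -0.31  0.71  1.48] w 0.0
0.0 [-0.99, -0.05, 1.53] top k [array([182., 490.]), array([567., 522.])] sc [array([119., 296.]), array([249., 451.])]
```

View pics/s18z.png

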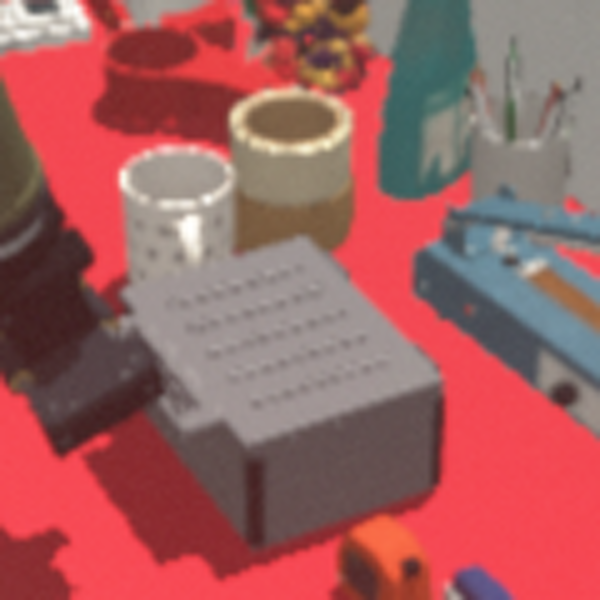

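View pics/top19.png

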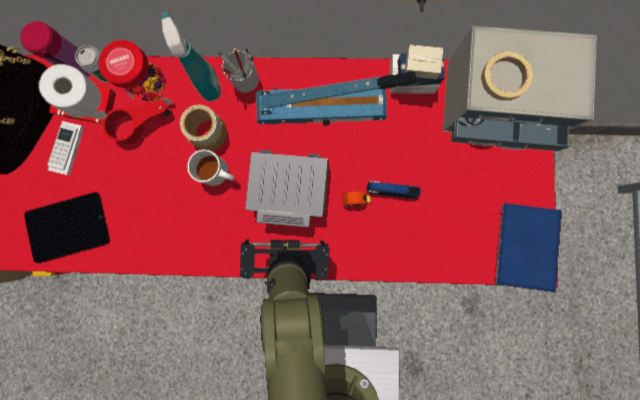

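Lid is flat shut at top pixels (247–328, 152–225). The gripper is clear in front of it, and the mug, tape measure and stapler are where they were. I'm handing in.

```bash
python3 -c "
from bench import robot
robot.close_job()"
```

```text
the job is handed in; nothing more can be done
```

The lid is fully shut, and I handed the job in at about 24 s of the 43 s allowed.

- **Tip:** I found the case and lid by fitting both camera views. With closed fingers I pushed the lid from behind, past upright, and let it fall on its own.
- **Catch:** I moved the fingers in front of the lid and caught its lip at about 0.8 rad. The pictures show the lid at rest on the fingers there, with about 2 N on the wrist.
- **Lower:** I lowered it along its arc at about 0.2 rad/s, slower over the last part. Wrist force read up to about 3 N in the checks. Then I backed the fingers out from under the lip.
- **Last checks:** The final pictures show the lid flat on the rim and the gripper clear in front of it, with wrist force close to zero. The mug, tape measure and stapler are where they were. I couldn't see the handset once the lid was shut; it was in its pocket when last visible.

**Tool tilt:** The moves can't tilt the tool directly. I got a tilt of about 22° by pushing the arm against its reach limit, so the fingers could carry the lip from below.

**Possible issues:**
- **Joint limits:** Joint 6 read 2.053 to 2.054 rad against the stated 2.05, and joint 2 touched -0.30. I took this to be rounding in the stated limits, but couldn't confirm it.
- **Wrist force:** It briefly read 30 N and 17 N as the arm stopped from fast moves in free air, well under the limit.
- **Measurement:** The case fit was a few millimetres off the stated size; it put the rim at 80 mm instead of 85 mm.

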